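Fit the blow-off lances to the scroll-saw air manifold

ROBOT

A 6-joint arm with a two-finger parallel gripper is mounted at the origin on the work surface. World frame = base frame: x ahead of the robot, y to its left, z up, the work surface at z = 0. Lengths are in m, angles in degrees, forces in N, time in s.
With the tool pointing down it reaches from about 0.25 to 0.725 m from the base axis. Payload 9.7 kg.
Tool frame: the origin (TCP) lies at the very end of the fingers, on their centre line; the grasp point (between the pads) lies 19 mm behind it; z points along the fingers, y is the line along which they close (so a half turn about z gives the same grasp; the last joint's range is limited). The gripper opens to 85 mm and grips with 20 to 120 N. Pads are 22 mm wide; open, the fingers measure 114 mm over their backs; the gripper's body (76 mm by 85 mm) begins 54 mm behind the grasp point. The pads swing forward as they close: fully open they stand 13 mm farther back than shut.
Start: joints at [-71.505, 4.979, 10.078, 95.1, 0, 90], TCP at [0.174, -0.522, 0.209] pointing down, gripper open.
Joint ranges: [-179.16, 179.16], [-48.56, 103.87], [-65.8, 70.77], [-126.05, 130.52], [-82.76, 87.17], [-180, 180]. Speed limits (degrees/s): [127.2, 127.2, 147.25, 180, 180, 180].

INTERFACE

Orientations are given as [roll, pitch, yaw] about the fixed x, y, z axes, in that order (R = Rz(yaw) Ry(pitch) Rx(roll)).
In Python, from workcell import telemetry, optics, workorder gives the robot as it stands.
- The arm moves only by the shell command python3 -m handwheel 'ROWS' [FORCE]. ROWS is JSON, a list of rows, each an object of numbers: "tx", "ty", "tz": the shift along the tool's x, y, z in m; "ax", "ay", "az": the turn, a rotation vector about the tool's x, y, z in degrees; "jaw": the gripper command: -1 is shut, 1 is fully open, values between are in proportion. A call has exactly 10 rows; each row shifts and turns the commanded pose from where the row before left it, along the tool's axes as they then stand; what a row does not reach is not made up. A row lasts 1/8 s, in which the tool goes at most 62.5 mm and 10.7 degrees, less where a joint would pass 70% of its speed; a pose out of reach is approached as far as the arm can. A call is refused whole if a number of a shift passes 0.0625 or a number of a turn 10.7, either way. A call with a gripper value outside its range is refused whole. The fingers move at their own pace and stop on an object; FORCE is the grip in N (left out, the last holds). Time passes only in rows, so rows that do not move let the fingers close, or fill a call up. It gives the time, the measured TCP pose, the force, the opening and the grip force at its end, in the units of the state.
- telemetry.get_obs(): the state, without advancing time (a new reading comes with each control period).
- optics.camera(name): name is "side" or "top"; returns a dict with "color" (420x560x3 uint8, red, green, blue), "K" (3x3 intrinsics, pixels), "k1" (the pictures are not rectified: a ray, as slopes to the right and down, at radius r is drawn at 1 + k1 r^2 times it, then the intrinsics apply), "extrinsics" (4x4, takes a point from camera to world coordinates). Camera axes: x right, y down, z forward; pixel columns grow to the right and rows downward; lengths in m; the calibration is good to about 2 mm. A picture is of the moment at which its call begins. There is no depth.
- workorder.job_done(): hands the job in; it is judged then, once.
The state is a dict: "time": time; "q": joint angles; "qd": joint speeds; "joint_efforts": joint torques, N m; "ee_pos": TCP position; "tcp_rot": TCP orientation; "wrist_force": force on the tool from outside, world axes, zero at the start; "torque": the same for the moment, N m; "opening": finger opening in m; "grasp_force": force on a finger pad.
Only numpy, scipy, OpenCV 4.12 (cv2) and the standard library are available. Lean on these libraries where they do the work, as an engineer would, in place of code of your own. Each camera call takes 0.05 s, during which the arm holds its last target. There are 200 camera calls.

TASK

Shut the air off with the lever, then push every air lance on the table into the push-fit port whose collar has the colour of its grip, fully home until it locks. When all are locked turn the air back on, then prime the line with one short press of the oiler's cap, all the way down and let up again; do not press the cap while the air is off, and leave the other things on the bench alone.

Things in the scene. Friction and masses are not known exactly. Their poses are not given: they have to be found in the camera images.
- lance_red_grip (a point): Air lance with a red grip, lying on the table, may be absent: square grip 44 x 26 x 26 mm (this point is its centre); from its front a brass push-fit spigot, 13 mm thick, tapered, grooved, runs 41 mm along the point's +x; behind, 46 mm of blue tube and orange nozzle. 90 g. May lie on any of the grip's four sides; take it across the 26 mm.
- port_red (a point): Push-fit port with the red collar: centre of its mouth, 50 mm above the table, on the manifold's upright front; +x points in. Mouth 25 mm wide, narrowing over 6 mm to a 15 mm bore, 40 mm deep. A lance fully home has its grip's centre at x = -23 mm, on the axis, and a latch holds its groove; it needs 5 to 15 N over the last 20 mm.
- latch_red (a joint): Sprung latch of the red port, its red pin stands on the manifold's top: 0 = down, about 0.003 m up while a spigot pushes past it, back to about 0 when locked (it then cannot be pulled out). The dark steel manifold is fixed, 280 mm wide, 60 deep, 80 high (pins 10 more), ports 70 apart.
- lance_yellow_grip (a point): Air lance with a yellow grip, lying on the table, may be absent: square grip 44 x 26 x 26 mm (this point is its centre); from its front a brass push-fit spigot, 13 mm thick, tapered, grooved, runs 41 mm along the point's +x; behind, 46 mm of blue tube and orange nozzle. 90 g. May lie on any of the grip's four sides; take it across the 26 mm.
- port_yellow (a point): Push-fit port with the yellow collar: centre of its mouth, 50 mm above the table, on the manifold's upright front; +x points in. Mouth 25 mm wide, narrowing over 6 mm to a 15 mm bore, 40 mm deep. A lance fully home has its grip's centre at x = -23 mm, on the axis, and a latch holds its groove; it needs 5 to 15 N over the last 20 mm.
- latch_yellow (a joint): Sprung latch of the yellow port, its yellow pin stands on the manifold's top: 0 = down, about 0.003 m up while a spigot pushes past it, back to about 0 when locked (it then cannot be pulled out). The dark steel manifold is fixed, 280 mm wide, 60 deep, 80 high (pins 10 more), ports 70 apart.
- lance_green_grip (a point): Air lance with a green grip, lying on the table, may be absent: square grip 44 x 26 x 26 mm (this point is its centre); from its front a brass push-fit spigot, 13 mm thick, tapered, grooved, runs 41 mm along the point's +x; behind, 46 mm of blue tube and orange nozzle. 90 g. May lie on any of the grip's four sides; take it across the 26 mm.
- port_green (a point): Push-fit port with the green collar: centre of its mouth, 50 mm above the table, on the manifold's upright front; +x points in. Mouth 25 mm wide, narrowing over 6 mm to a 15 mm bore, 40 mm deep. A lance fully home has its grip's centre at x = -23 mm, on the axis, and a latch holds its groove; it needs 5 to 15 N over the last 20 mm.
- latch_green (a joint): Sprung latch of the green port, its green pin stands on the manifold's top: 0 = down, about 0.003 m up while a spigot pushes past it, back to about 0 when locked (it then cannot be pulled out). The dark steel manifold is fixed, 280 mm wide, 60 deep, 80 high (pins 10 more), ports 70 apart.
- lance_white_grip (a point): Air lance with a white grip, lying on the table, may be absent: square grip 44 x 26 x 26 mm (this point is its centre); from its front a brass push-fit spigot, 13 mm thick, tapered, grooved, runs 41 mm along the point's +x; behind, 46 mm of blue tube and orange nozzle. 90 g. May lie on any of the grip's four sides; take it across the 26 mm.
- port_white (a point): Push-fit port with the white collar: centre of its mouth, 50 mm above the table, on the manifold's upright front; +x points in. Mouth 25 mm wide, narrowing over 6 mm to a 15 mm bore, 40 mm deep. A lance fully home has its grip's centre at x = -23 mm, on the axis, and a latch holds its groove; it needs 5 to 15 N over the last 20 mm.
- latch_white (a joint): Sprung latch of the white port, its white pin stands on the manifold's top: 0 = down, about 0.003 m up while a spigot pushes past it, back to about 0 when locked (it then cannot be pulled out). The dark steel manifold is fixed, 280 mm wide, 60 deep, 80 high (pins 10 more), ports 70 apart.
- valve_base: Blue base of the air shut-off lever, fixed, 70 x 50 x 25 mm; origin under its centre. The lever is pivoted 22 mm above the origin and swings in the base's x-z plane, 0.5 rad either side of upright.
- valve (a joint): Shut-off lever, a steel rod with a red ball: 0 = air off (leaning to the base's -x, towards the robot), 1.0 = air on (leaning to +x). Stays where it is left; under 1 N moves it.
- valve_tip (a point): Centre of the 26 mm red ball at the lever's end, 80 mm from the pivot.
- cap_top (a point): Centre of the flat top of the red sprung nozzle cap (36 mm across) on the amber line oiler, a fixed bottle; 165 mm above the table when up.
- oiler_cap (a joint): How far the oiler cap is pressed down: 0 to 0.007 m (fully down at about 6 N); springs back.
- blade_tub: Bystander, to be left alone: white tub, 36 mm across, 45 mm high; origin at its underside or on its axis.
- wood_slice: Bystander, to be left alone: round wood slice, 92 mm across, 18 mm thick; origin at its underside or on its axis.
- sanding_block: Bystander, to be left alone: cork block 90 x 50 x 30 mm; origin at its underside or on its axis.
- wrench: Bystander, to be left alone: steel wrench; origin at its underside or on its axis.
There are look-alikes about, which are no part of the job. There is more than one size of the valve_base; the job needs the smallest.

How it is judged:
By the outcome, as a careful person would: the job done as asked, in the order asked, and still so for the second after the job is handed in, with the robot touching nothing.
Of lance_red, lance_yellow, lance_green, lance_white only 3 to 4 are there at a start; the rules pass over those that are not, and their reading is None.
At some moment in a run one of lance_red, lance_yellow, lance_green, lance_white may be knocked a few centimetres aside while the robot is not near it.
Once in a run the grip may slacken for a moment while it holds something.
It also fails if it takes over 210 s, if anything falls off the work surface, if the arm or the gripper's body presses on something with over 40 N, if the wrist force passes 120 N, or if a joint passes its speed limit or range.

## Working session

There is one attempt and no reset: what is moved stays moved. The work goes in short steps, Python scripts to look and compute and a shell command to move; the robot and the scene stay as the last step left them, time stands still between calls to the robot, and variables do not carry over. Pictures are saved under pics/ and viewed, at most 14 in all, crops included, and the job is handed in when it is done.

```bash
mkdir -p pics; ls
python3 - <<'E'
from workcell import telemetry, optics
import cv2
print(telemetry.get_obs())
for n in("top","side"):
    c=optics.camera(n); cv2.imwrite(f"pics/{n}0.png",cv2.resize(c["color"][:,:,::-1],(800,600),interpolation=cv2.INTER_CUBIC)); cv2.imwrite(f"pics/{n}0_raw.png",c["color"][:,:,::-1])
    print(n,c["K"],c["k1"],c["extrinsics"])
E
```

```text
pics
{'time': 0.0, 'q': array([-7.15039773e+01,  5.01030718e+00,  1.00340174e+01,  9.50965938e+01,
        6.24048817e-04,  8.99992723e+01]), 'qd': array([-0.03670059,  0.02154713,  0.0203572 , -0.00105403, -0.07541803,
       -0.01596871]), 'joint_efforts': array([ 1.33340363e-03, -5.20392144e+01,  4.64797318e+01,  1.68130727e-02,
       -3.82021130e-05, -1.17068288e-05]), 'ee_pos': array([ 0.17440849, -0.52136173,  0.20788676]), 'tcp_rot': array([-1.79927116e+02, -6.24974043e-04,  1.84967497e+01]), 'wrist_force': array([0.03079008, 0.08959495, 0.52809341]), 'torque': array([-0.00816977,  0.01993734, -0.00377656]), 'grasp_force': 0.0, 'opening': 0.08555121829282283}
top [[453.11773518   0.         275.82816846]
 [  0.         453.11773518 207.59910963]
 [  0.           0.           1.        ]] -0.047719883698448935 [[-0.00961925 -0.99755935  0.06915786  0.43439624]
 [-0.99984191  0.01062943  0.01425372  0.00693841]
 [-0.01495404 -0.06900982 -0.9975039   1.31790595]
 [ 0.          0.          0.          1.        ]]
side [[515.4423605    0.         279.02572628]
 [  0.         515.4423605  207.68704796]
 [  0.           0.           1.        ]] -0.06563418996960087 [[-0.91985795 -0.25478296  0.29823982  0.11617895]
 [-0.39224411  0.59276053 -0.70340565  0.98265123]
 [ 0.00243098 -0.7640161  -0.6451926   1.02471919]
 [ 0.          0.          0.          1.        ]]
```

View pics/top0.png

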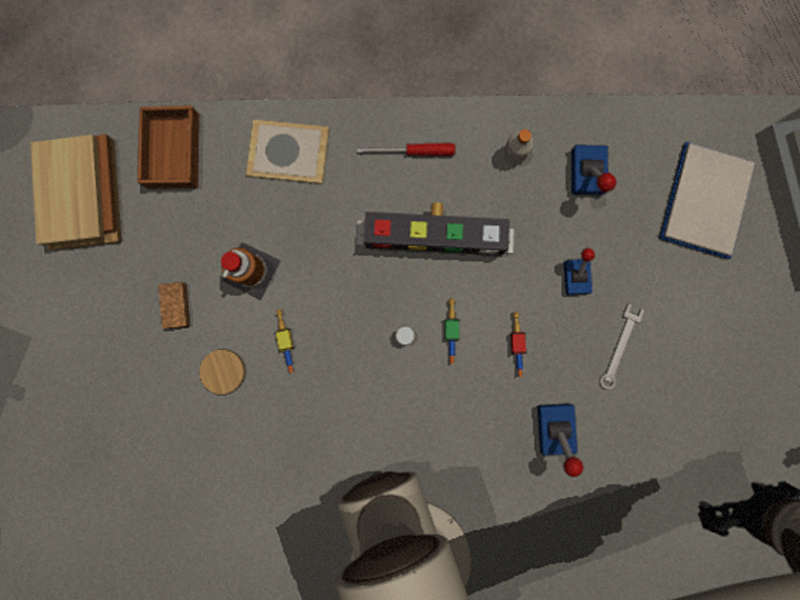

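View pics/side0.png

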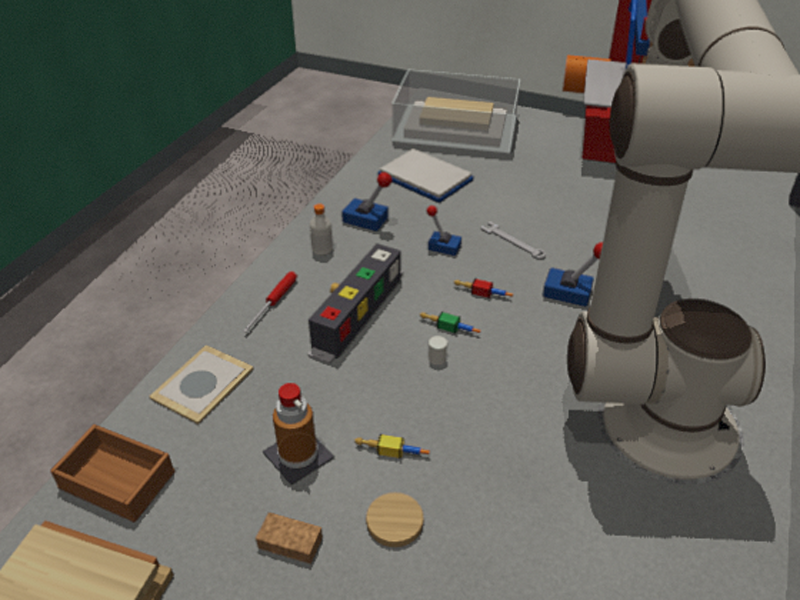

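Top view (800×600 px): lances are yellow (285,340), green (452,330) and red (518,343); no white one is visible. There are three lever bases: (590,170), (578,277) and (557,430). The one at (578,277) looks smallest. The manifold is at (437,232) and the oiler cap at (232,262). I'll measure these and confirm the lever in a crop.

```bash
cat > h.py <<'E'
import numpy as np, cv2
from workcell import telemetry, optics
def cam(n): return optics.camera(n)
def dist(c): return np.array([c["k1"],0,0,0,0.])
def ray(c,uv):
    p=cv2.undistortPoints(np.array([[uv]],float),c["K"],dist(c))[0,0]
    E=c["extrinsics"]; return E[:3,3],E[:3,:3]@np.array([p[0],p[1],1.])
def atz(c,uv,z):
    o,d=ray(c,uv); return o+d*(z-o[2])/d[2]
def proj(c,P):
    E=np.linalg.inv(c["extrinsics"]); r,_=cv2.Rodrigues(E[:3,:3])
    return cv2.projectPoints(np.atleast_2d(np.array(P,float)),r,E[:3,3],c["K"],dist(c))[0][:,0]
def tri(c1,u1,c2,u2):
    o1,d1=ray(c1,u1);o2,d2=ray(c2,u2)
    s=np.linalg.lstsq(np.c_[d1,-d2],o2-o1,rcond=None)[0]
    a=o1+s[0]*d1;b=o2+s[1]*d2; return (a+b)/2,np.linalg.norm(a-b)
RNG={"red":[((0,150,90),(6,255,255)),((174,150,90),(180,255,255))],"yellow":[((24,150,80),(34,255,255))],"green":[((50,120,50),(75,255,255))],"blue":[((105,150,40),(125,255,255))],"brass":[((14,120,70),(23,255,255))],"orange":[((6,150,90),(14,255,255))]}
def blobs(c,col,amin=12):
    h=cv2.cvtColor(c["color"],cv2.COLOR_RGB2HSV)
    m=sum(cv2.inRange(h,np.array(a),np.array(b)) for a,b in RNG[col])
    n,l,s,ce=cv2.connectedComponentsWithStats(m)
    return [(np.round(ce[i],1).tolist(),int(s[i,4]),s[i,:4].tolist()) for i in range(1,n) if s[i,4]>=amin]
E
python3 - <<'E'
from h import *
for n in("top","side"):
    c=cam(n)
    for k in RNG: print(n,k,[(b[0],b[1]) for b in blobs(c,k)])
    im=c["color"][:,:,::-1]
    r=(slice(140,250),slice(240,440)) if n=="top" else (slice(110,260),slice(200,400))
    cv2.imwrite(f"pics/{n}1.png",cv2.resize(im[r],None,fx=4,fy=4,interpolation=cv2.INTER_CUBIC))
E
```

```text
top red [([301.5, 103.5], 206), ([425.4, 126.2], 92), ([267.0, 159.0], 121), ([411.9, 177.4], 46), ([160.9, 182.4], 136), ([362.8, 239.9], 111), ([402.0, 326.4], 105)]
top yellow [([292.3, 160.4], 104), ([198.2, 237.4], 118)]
top green [([317.9, 161.6], 110), ([316.0, 230.2], 114)]
top blue [([477.0, 148.5], 213), ([411.1, 115.8], 444), ([403.7, 195.2], 241), ([316.0, 242.5], 30), ([201.2, 249.8], 30), ([363.1, 252.7], 34), ([389.2, 298.3], 527)]
top brass [([305.6, 146.1], 68), ([77.6, 165.9], 67), ([120.8, 213.8], 298), ([315.6, 216.1], 44), ([195.9, 224.2], 48), ([361.2, 225.1], 45), ([154.9, 259.9], 758)]
top orange [([117.4, 104.1], 1401), ([367.2, 94.5], 57), ([73.2, 127.9], 402), ([171.3, 186.8], 109), ([315.9, 251.1], 14), ([202.9, 258.1], 12)]
side red [([418.4, 78.8], 105), ([268.5, 123.8], 47), ([301.7, 146.1], 22), ([418.7, 172.8], 29), ([197.2, 199.9], 141), ([337.0, 198.9], 64), ([230.8, 218.9], 78), ([201.9, 273.6], 136)]
side yellow [([243.7, 204.4], 73), ([253.5, 215.4], 38), ([272.6, 310.8], 172)]
side green [([255.5, 190.9], 63), ([264.8, 201.8], 44), ([313.0, 225.1], 131)]
side blue [([445.4, 19.2], 374), ([303.5, 132.4], 112), ([255.4, 150.8], 376), ([311.0, 170.9], 201), ([397.3, 201.8], 499), ([348.2, 204.1], 20), ([324.8, 228.8], 26), ([287.2, 314.2], 47)]
side brass [([324.3, 198.2], 28), ([233.7, 200.3], 17), ([300.5, 221.5], 33), ([205.0, 294.6], 134), ([257.1, 309.3], 54), ([273.3, 317.2], 25), ([201.3, 373.9], 755), ([269.4, 378.7], 35)]
side orange [([404.5, 46.8], 272), ([222.9, 144.9], 27), ([215.5, 290.0], 24), ([194.1, 293.9], 33), ([77.7, 329.4], 1171), ([296.9, 315.7], 12), ([70.2, 379.4], 255)]
```

View pics/top1.png

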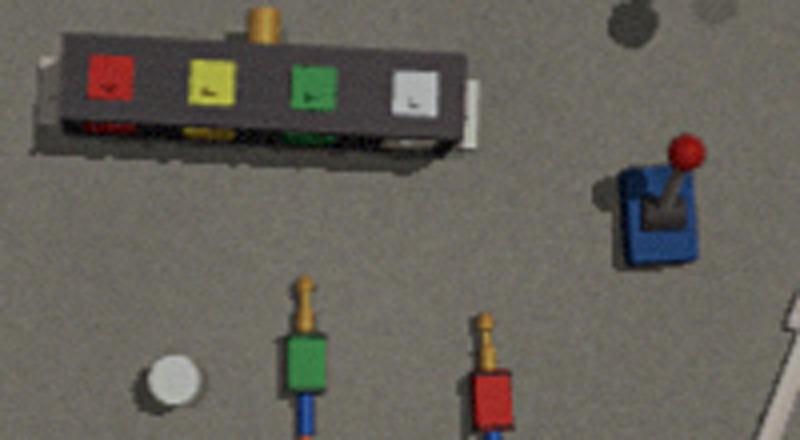

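View pics/side1.png

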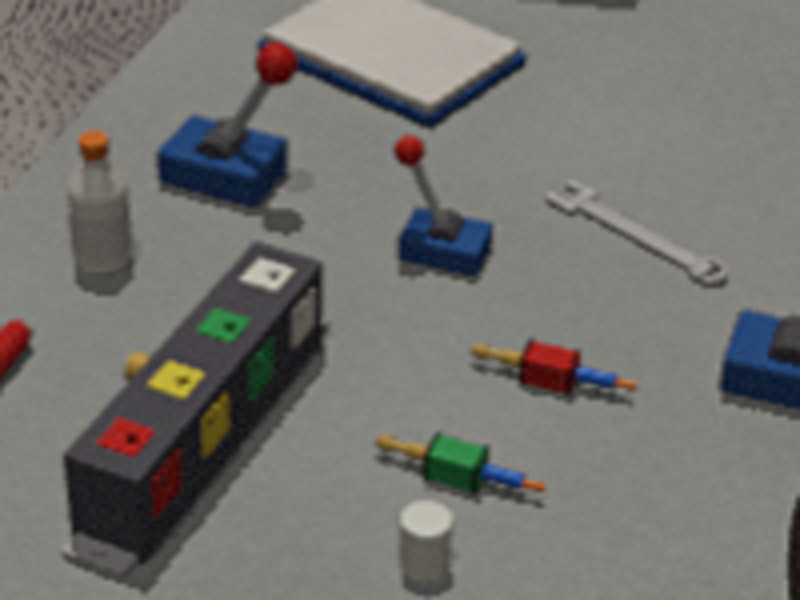

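Confirmed: the lever at raw top px (404,195), ball (412,177), is clearly smaller than the other two (blue area 241 px against 444 and 527). Its ball leans to +x, so the air is on. The blade tub sits at crop (173,380), left of the green lance. Next: world coordinates.

Run:
```python
from h import *
np.set_printoptions(precision=4,suppress=True)
t=cam("top"); s=cam("side")
print("ball",tri(t,(411.9,177.4),s,(301.7,146.1)))
print("bigballs",tri(t,(425.4,126.2),s,(268.5,123.8)),)
print("cap",tri(t,(160.9,182.4),s,(201.9,273.6)), atz(t,(160.9,182.4),.165))
for n,u in dict(FL=(62,120),BL=(66,33),BR=(466,55),FR=(460,135)).items(): print(n,atz(t,(240+u[0]/4,140+u[1]/4),.08))
for n,u,v in (("red",(267,159),(230.8,218.9)),("yellow",(292.3,160.4),(243.7,204.4)),("green",(317.9,161.6),(255.5,190.9))): print("plate",n,atz(t,u,.08))
for n,u in dict(red=(230.8+10,218.9),yellow=(253.5,215.4),green=(264.8,201.8)).items(): print("collar side cam z.05",n,atz(s,u,.05))
print("collar red",atz(s,(241.5,230),.05),"white",atz(s,(275.7,189),.05))
for n,g,b,bl in (("yellow",(198.2,237.4),(195.9,224.2),(201.2,249.8)),("green",(316,230.2),(315.6,216.1),(316,242.5)),("red",(362.8,239.9),(361.2,225.1),(363.1,252.7))):
    G=atz(t,g,.02);B=atz(t,b,.013);L=atz(t,bl,.013);d=B-L
    print("lance",n,G,"yaw",np.degrees(np.arctan2(d[1],d[0])),"len",np.linalg.norm(d))
for n,g in (("yellow",(272.6,310.8)),("green",(313,225.1)),("red",(337,198.9))): print("side",n,atz(s,g,.016))
print("base",atz(t,(403.7,195.2),.022))
for u in ((620,172),(690,165),(697,258),(630,265)): print("b corner",atz(t,(240+u[0]/4,140+u[1]/4),.025))
```

```text
ball (array([ 0.5985, -0.3457,  0.0958]), np.float64(0.0023800213543368554))
bigballs (array([ 0.7305, -0.3763,  0.1314]), np.float64(0.001715734216040094))
cap (array([0.5844, 0.3211, 0.1599]), np.float64(0.0023696444577322655)) [0.5826 0.3192 0.165 ]
FL [0.6247 0.0797 0.08  ]
BL [0.6855 0.0765 0.08  ]
BR [ 0.6668 -0.1995  0.08  ]
FR [ 0.6112 -0.1941  0.08  ]
plate red [0.655  0.0477 0.08  ]
plate yellow [ 0.6503 -0.0221  0.08  ]
plate green [ 0.6461 -0.0926  0.08  ]
collar side cam z.05 red [0.6476 0.0088 0.05  ]
collar side cam z.05 yellow [ 0.6208 -0.0193  0.05  ]
collar side cam z.05 green [ 0.6162 -0.0883  0.05  ]
collar red [0.6251 0.05   0.05  ] white [ 0.6109 -0.1576  0.05  ]
lance yellow [0.441  0.2492 0.02  ] yaw 11.818614985234444 len 0.07549900503153538
lance green [ 0.4584 -0.0888  0.02  ] yaw -0.008357697556094956 len 0.07585676282710165
lance red [ 0.4293 -0.2219  0.02  ] yaw 2.7196125917298137 len 0.07922037180711593
side yellow [0.4429 0.2504 0.016 ]
side green [ 0.4605 -0.0838  0.016 ]
side red [ 0.4339 -0.2269  0.016 ]
base [ 0.556  -0.3421  0.022 ]
b corner [ 0.5912 -0.3173  0.025 ]
b corner [ 0.5957 -0.3679  0.025 ]
b corner [ 0.5287 -0.3708  0.025 ]
b corner [ 0.5242 -0.3226  0.025 ]
```

```bash
python3 -m handwheel '[{"az":-10.2,"jaw":0},{"az":-10.2,"jaw":0},{"az":-10.2,"jaw":0},{"az":-10.2,"jaw":0},{"az":-10.2,"jaw":0},{"az":-10.2,"jaw":0},{"az":-10.3,"jaw":0},{"tx":0.02,"ty":0.04,"jaw":0},{"tx":0.02,"ty":0.04,"jaw":0},{"jaw":0}]' 40
python3 -m handwheel '[{"tx":0.017,"ty":0.043,"jaw":0},{"tx":0.017,"ty":0.043,"jaw":0},{"tx":0.017,"ty":0.043,"jaw":0},{"tx":0.017,"ty":0.043,"jaw":0},{"tx":0.017,"ty":0.043,"jaw":0},{"tx":0.017,"ty":0.043,"jaw":0},{"tx":0.017,"ty":0.043,"jaw":0},{"tx":0.017,"ty":0.043,"jaw":0},{"jaw":0},{"jaw":0}]'
```

```text
$[0]: bad value
$[0]: bad value
```

```bash
python3 -m handwheel '[{"tx":0,"ty":0,"tz":0,"ax":0,"ay":0,"az":-10.2,"jaw":0},{"tx":0,"ty":0,"tz":0,"ax":0,"ay":0,"az":-10.2,"jaw":0},{"tx":0,"ty":0,"tz":0,"ax":0,"ay":0,"az":-10.2,"jaw":0},{"tx":0,"ty":0,"tz":0,"ax":0,"ay":0,"az":-10.2,"jaw":0},{"tx":0,"ty":0,"tz":0,"ax":0,"ay":0,"az":-10.2,"jaw":0},{"tx":0,"ty":0,"tz":0,"ax":0,"ay":0,"az":-10.2,"jaw":0},{"tx":0,"ty":0,"tz":0,"ax":0,"ay":0,"az":-10.3,"jaw":0},{"tx":0.02,"ty":0.04,"tz":0,"ax":0,"ay":0,"az":0,"jaw":0},{"tx":0.02,"ty":0.04,"tz":0,"ax":0,"ay":0,"az":0,"jaw":0},{"tx":0,"ty":0,"tz":0,"ax":0,"ay":0,"az":0,"jaw":0}]' 40; python3 -m handwheel --help | head -20
```

```text
time: 1.55
ee_pos: [0.2565, -0.4805, 0.2085]
tcp_rot: [180.0, -0.0, 90.2]
wrist_force: [0.5, -0.9, 0.0]
opening: 0.0427
grasp_force: 0.0invalid input: not JSON, or not a number
```

```bash
python3 -m handwheel '[{"tx":0.0193,"ty":0.0489,"tz":0,"ax":0,"ay":0,"az":0,"jaw":0},{"tx":0.0193,"ty":0.0489,"tz":0,"ax":0,"ay":0,"az":0,"jaw":0},{"tx":0.0193,"ty":0.0489,"tz":0,"ax":0,"ay":0,"az":0,"jaw":0},{"tx":0.0193,"ty":0.0489,"tz":0,"ax":0,"ay":0,"az":0,"jaw":0},{"tx":0.0193,"ty":0.0489,"tz":0,"ax":0,"ay":0,"az":0,"jaw":0},{"tx":0.0193,"ty":0.0489,"tz":0,"ax":0,"ay":0,"az":0,"jaw":0},{"tx":0.0193,"ty":0.0489,"tz":0,"ax":0,"ay":0,"az":0,"jaw":0},{"tx":0,"ty":0,"tz":0.03,"ax":0,"ay":0,"az":0,"jaw":0},{"tx":0,"ty":0,"tz":0.02,"ax":0,"ay":0,"az":0,"jaw":0},{"tx":0,"ty":0,"tz":0,"ax":0,"ay":0,"az":0,"jaw":0}]'
```

```text
time: 2.8
ee_pos: [0.5957, -0.3467, 0.1565]
tcp_rot: [-179.8, -0.1, 90.0]
wrist_force: [-0.6, -0.2, -0.1]
opening: 0.0429
grasp_force: 0.0
```

```bash
python3 -m handwheel '[{"tx":0,"ty":0.003,"tz":0.03,"ax":0,"ay":0,"az":0,"jaw":0},{"tx":0,"ty":0,"tz":0.03,"ax":0,"ay":0,"az":0,"jaw":0},{"tx":0,"ty":0,"tz":0.02,"ax":0,"ay":0,"az":0,"jaw":0},{"tx":0,"ty":0,"tz":0,"ax":0,"ay":0,"az":0,"jaw":0},{"tx":0,"ty":-0.016,"tz":0,"ax":0,"ay":0,"az":0,"jaw":0},{"tx":0,"ty":-0.016,"tz":0,"ax":0,"ay":0,"az":0,"jaw":0},{"tx":0,"ty":-0.016,"tz":0,"ax":0,"ay":0,"az":0,"jaw":0},{"tx":0,"ty":-0.016,"tz":0,"ax":0,"ay":0,"az":0,"jaw":0},{"tx":0,"ty":-0.01,"tz":0,"ax":0,"ay":0,"az":0,"jaw":0},{"tx":0,"ty":0,"tz":0,"ax":0,"ay":0,"az":0,"jaw":0}]'
python3 -m handwheel '[{"tx":0,"ty":-0.004,"tz":0,"ax":0,"ay":0,"az":0,"jaw":0},{"tx":0,"ty":-0.003,"tz":0,"ax":0,"ay":0,"az":0,"jaw":0},{"tx":0,"ty":-0.002,"tz":0,"ax":0,"ay":0,"az":0,"jaw":0},{"tx":0,"ty":0,"tz":0,"ax":0,"ay":0,"az":0,"jaw":0},{"tx":0,"ty":0,"tz":0,"ax":0,"ay":0,"az":0,"jaw":0},{"tx":0,"ty":0,"tz":0,"ax":0,"ay":0,"az":0,"jaw":0},{"tx":0,"ty":0,"tz":0,"ax":0,"ay":0,"az":0,"jaw":0},{"tx":0,"ty":0,"tz":0,"ax":0,"ay":0,"az":0,"jaw":0},{"tx":0,"ty":0,"tz":0,"ax":0,"ay":0,"az":0,"jaw":0},{"tx":0,"ty":0,"tz":0,"ax":0,"ay":0,"az":0,"jaw":0}]'
```

```text
time: 4.05
ee_pos: [0.5279, -0.3496, 0.0875]
tcp_rot: [179.4, 0.5, 89.9]
wrist_force: [-5.0, -0.9, 29.1]
opening: 0.0429
grasp_force: 14.9
time: 5.3
ee_pos: [0.5186, -0.3498, 0.0861]
tcp_rot: [179.5, 0.4, 89.9]
wrist_force: [-5.0, -3.9, 23.1]
opening: 0.0428
grasp_force: 11.8
```

Run:
```python
from h import *
t=cam("top");s=cam("side")
a=cv2.resize(t["color"][150:250,350:470,::-1],None,fx=3.3,fy=3.3,interpolation=2);b=cv2.resize(s["color"][90:190,240:360,::-1],None,fx=3.3,fy=3.3,interpolation=2)
cv2.imwrite("pics/v.png",np.hstack([a,b]))
```

```text
(no output)
```

View pics/v.png

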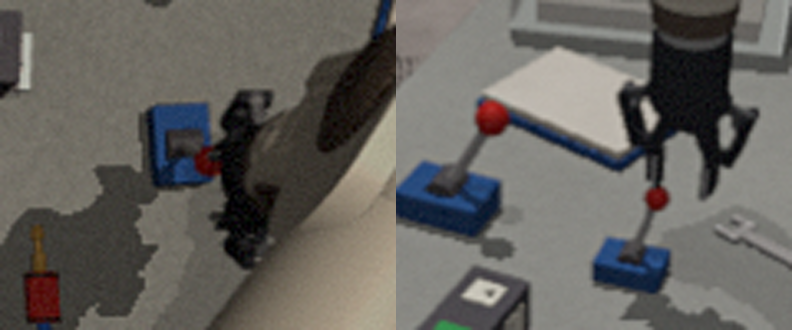

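The side crop shows the +x finger's tip resting on top of the ball, with the lever now just past upright. I'll lift and re-measure the ball.

```bash
python3 -m handwheel '[{"tx":0,"ty":0,"tz":-0.02,"ax":0,"ay":0,"az":0,"jaw":0},{"tx":0,"ty":0.01,"tz":-0.03,"ax":0,"ay":0,"az":0,"jaw":0},{"tx":0,"ty":0.01,"tz":0,"ax":0,"ay":0,"az":0,"jaw":0},{"tx":0,"ty":0.0,"tz":0,"ax":0,"ay":0,"az":0,"jaw":0},{"tx":0,"ty":0,"tz":0,"ax":0,"ay":0,"az":0,"jaw":0},{"tx":0,"ty":0,"tz":0,"ax":0,"ay":0,"az":0,"jaw":0},{"tx":0,"ty":0,"tz":0,"ax":0,"ay":0,"az":0,"jaw":0},{"tx":0,"ty":0,"tz":0,"ax":0,"ay":0,"az":0,"jaw":0},{"tx":0,"ty":0,"tz":0,"ax":0,"ay":0,"az":0,"jaw":0},{"tx":0,"ty":0,"tz":0,"ax":0,"ay":0,"az":0,"jaw":0}]'
python3 - <<'E'
from h import *
t=cam("top");s=cam("side")
B=[b for b in blobs(t,"red",6) if 395<b[0][0]<420 and 160<b[0][1]<240];S=[b for b in blobs(s,"red",6) if 295<b[0][0]<330 and 130<b[0][1]<170]
print(B,S)
for th in (-.5,-.25,0,.25,.5):
    p=[.558+.08*np.sin(th),-.345,.022+.08*np.cos(th)];print(th,p,proj(t,p),proj(s,p))
E
```

```text
time: 6.65
ee_pos: [0.5368, -0.3465, 0.1286]
tcp_rot: [180.0, 0.0, 90.0]
wrist_force: [-0.4, -0.3, 0.4]
opening: 0.0425
grasp_force: 0.0
[([413.9, 197.9], 48, [410, 194, 8, 8])] [([318.5, 148.7], 23, [316, 147, 6, 5])]
-0.5 [np.float64(0.5196459569116638), -0.345, np.float64(0.09220660495122981)] [[412.03355139 206.05145491]] [[324.83947901 152.56000924]]
-0.25 [np.float64(0.5382076832596382), -0.345, np.float64(0.09951299373685157)] [[412.59135862 198.99623739]] [[319.51774818 149.381819  ]]
0 [np.float64(0.558), -0.345, np.float64(0.10200000000000001)] [[412.62576458 191.60306353]] [[313.77375933 147.37793381]]
0.25 [np.float64(0.5777923167403619), -0.345, np.float64(0.09951299373685157)] [[412.13281151 184.41882995]] [[307.99993871 146.67532955]]
0.5 [np.float64(0.5963540430883363), -0.345, np.float64(0.09220660495122981)] [[411.15415733 177.96899107]] [[302.58313219 147.30404442]]
```

```bash
python3 -m handwheel '[{"tx":0,"ty":0.004,"tz":0,"ax":0,"ay":0,"az":0,"jaw":0.4},{"tx":0,"ty":0,"tz":0,"ax":0,"ay":0,"az":0,"jaw":0.4},{"tx":0,"ty":0,"tz":0,"ax":0,"ay":0,"az":0,"jaw":0.4},{"tx":0,"ty":0,"tz":0.033,"ax":0,"ay":0,"az":0,"jaw":0.4},{"tx":0,"ty":0,"tz":0.033,"ax":0,"ay":0,"az":0,"jaw":0.4},{"tx":0,"ty":0,"tz":0,"ax":0,"ay":0,"az":0,"jaw":0.4},{"tx":0,"ty":0,"tz":0,"ax":0,"ay":0,"az":0,"jaw":0.4},{"tx":0,"ty":-0.01,"tz":0,"ax":0,"ay":0,"az":0,"jaw":0.4},{"tx":0,"ty":-0.01,"tz":0,"ax":0,"ay":0,"az":0,"jaw":0.4},{"tx":0,"ty":0,"tz":0,"ax":0,"ay":0,"az":0,"jaw":0.4}]'
python3 -m handwheel '[{"tx":0,"ty":-0.008,"tz":0,"ax":0,"ay":0,"az":0,"jaw":0.4},{"tx":0,"ty":-0.006,"tz":0,"ax":0,"ay":0,"az":0,"jaw":0.4},{"tx":0,"ty":-0.005,"tz":0,"ax":0,"ay":0,"az":0,"jaw":0.4},{"tx":0,"ty":0,"tz":0,"ax":0,"ay":0,"az":0,"jaw":0.4},{"tx":0,"ty":0,"tz":0,"ax":0,"ay":0,"az":0,"jaw":0.4},{"tx":0,"ty":0,"tz":0,"ax":0,"ay":0,"az":0,"jaw":0.4},{"tx":0,"ty":0,"tz":0,"ax":0,"ay":0,"az":0,"jaw":0.4},{"tx":0,"ty":0,"tz":0,"ax":0,"ay":0,"az":0,"jaw":0.4},{"tx":0,"ty":0,"tz":0,"ax":0,"ay":0,"az":0,"jaw":0.4},{"tx":0,"ty":0,"tz":0,"ax":0,"ay":0,"az":0,"jaw":0.4}]'
```

```text
time: 8.0
ee_pos: [0.5201, -0.3468, 0.0635]
tcp_rot: [180.0, 0.0, 90.0]
wrist_force: [-0.7, -0.2, 0.5]
opening: 0.06
grasp_force: 0.0
time: 9.25
ee_pos: [0.5069, -0.3465, 0.0627]
tcp_rot: [179.4, 0.0, 90.1]
wrist_force: [28.1, -0.4, -12.2]
opening: 0.0598
grasp_force: 14.2
```

```bash
python3 -m handwheel '[{"tx":0,"ty":0.01,"tz":0,"ax":0,"ay":0,"az":0,"jaw":0.4},{"tx":0,"ty":0,"tz":-0.04,"ax":0,"ay":0,"az":0,"jaw":0.4},{"tx":0,"ty":0,"tz":-0.04,"ax":0,"ay":0,"az":0,"jaw":0.4},{"tx":0.04,"ty":0,"tz":-0.01,"ax":0,"ay":0,"az":0,"jaw":0.4},{"tx":0.04,"ty":-0.04,"tz":0,"ax":0,"ay":0,"az":0,"jaw":0.4},{"tx":0.04,"ty":-0.04,"tz":0,"ax":0,"ay":0,"az":0,"jaw":0.4},{"tx":0,"ty":0,"tz":0,"ax":0,"ay":0,"az":10,"jaw":0.4},{"tx":0,"ty":0,"tz":0,"ax":0,"ay":0,"az":10,"jaw":0.4},{"tx":0,"ty":0,"tz":0,"ax":0,"ay":0,"az":10,"jaw":0.4},{"tx":0,"ty":0,"tz":0,"ax":0,"ay":0,"az":10,"jaw":0.4}]'
python3 -m handwheel '[{"tx":0,"ty":0,"tz":0,"ax":0,"ay":0,"az":10,"jaw":0.4},{"tx":0,"ty":0,"tz":0,"ax":0,"ay":0,"az":10,"jaw":0.4},{"tx":0,"ty":0,"tz":0,"ax":0,"ay":0,"az":10,"jaw":0.4},{"tx":0,"ty":0,"tz":0,"ax":0,"ay":0,"az":10,"jaw":0.4},{"tx":0,"ty":0,"tz":0,"ax":0,"ay":0,"az":7.3,"jaw":0.4},{"tx":0,"ty":0,"tz":0,"ax":0,"ay":0,"az":0,"jaw":0.4},{"tx":0,"ty":0,"tz":0,"ax":0,"ay":0,"az":0,"jaw":0.4},{"tx":0,"ty":0,"tz":0,"ax":0,"ay":0,"az":0,"jaw":0.4},{"tx":0,"ty":0,"tz":0,"ax":0,"ay":0,"az":0,"jaw":0.4},{"tx":0,"ty":0,"tz":0,"ax":0,"ay":0,"az":0,"jaw":0.4}]'
python3 - <<'E'
from h import *
t=cam("top");s=cam("side")
for k in("red","yellow","green","brass"):
    print(k,[b[:2] for b in blobs(t,k,10)],[b[:2] for b in blobs(s,k,10)])
E
```

```text
time: 10.5
ee_pos: [0.4314, -0.2265, 0.1527]
tcp_rot: [-180.0, 0.0, 49.7]
wrist_force: [0.6, -1.0, -0.2]
opening: 0.0599
grasp_force: 0.0
time: 11.75
ee_pos: [0.4318, -0.2265, 0.1526]
tcp_rot: [180.0, 0.0, 2.7]
wrist_force: [0.2, 0.8, -0.1]
opening: 0.06
grasp_force: 0.0
red [([301.7, 103.6], 213), ([425.4, 126.2], 90), ([267.0, 159.0], 120), ([160.9, 182.4], 136), ([362.5, 234.5], 16)] [([453.8, 12.5], 13), ([418.9, 78.7], 112), ([447.7, 84.2], 10), ([268.6, 124.0], 50), ([323.2, 151.3], 25), ([421.1, 173.6], 70), ([197.1, 200.1], 147), ([336.8, 198.7], 63), ([230.8, 219.0], 78), ([202.0, 273.6], 138)]
yellow [([292.3, 160.4], 104), ([198.2, 237.5], 118)] [([243.6, 204.4], 72), ([253.5, 214.7], 42), ([272.6, 310.6], 164)]
green [([317.9, 161.5], 109), ([316.0, 230.1], 116)] [([174.3, 45.7], 10), ([255.5, 190.9], 63), ([264.9, 201.5], 49), ([313.0, 225.1], 134)]
brass [([368.4, 96.6], 11), ([69.0, 123.3], 13), ([305.6, 146.1], 68), ([77.6, 165.9], 68), ([120.7, 214.1], 319), ([315.6, 216.1], 44), ([196.1, 224.4], 47), ([361.2, 225.2], 45), ([154.9, 259.8], 752)] [([469.2, 2.9], 20), ([484.9, 14.5], 595), ([519.6, 4.4], 24), ([513.9, 12.7], 65), ([505.1, 26.8], 68), ([467.0, 18.5], 11), ([513.0, 33.2], 69), ([324.3, 198.2], 28), ([233.6, 200.4], 17), ([251.1, 219.3], 14), ([300.6, 221.4], 31), ([204.5, 295.0], 133), ([198.8, 305.5], 13), ([256.9, 309.3], 55), ([271.7, 316.0], 40), ([201.2, 374.6], 734), ([290.8, 373.4], 17), ([268.4, 378.3], 21)]
```

```bash
python3 -m handwheel '[{"tx":0,"ty":-0.002,"tz":0.04,"ax":0,"ay":0,"az":0,"jaw":0.4},{"tx":0,"ty":0,"tz":0.04,"ax":0,"ay":0,"az":0,"jaw":0.4},{"tx":0,"ty":0,"tz":0.04,"ax":0,"ay":0,"az":0,"jaw":0.4},{"tx":0,"ty":0,"tz":0.02,"ax":0,"ay":0,"az":0,"jaw":0.4},{"tx":0,"ty":0,"tz":0.0085,"ax":0,"ay":0,"az":0,"jaw":0.4},{"tx":0,"ty":0,"tz":0,"ax":0,"ay":0,"az":0,"jaw":0.4},{"tx":0,"ty":0,"tz":0,"ax":0,"ay":0,"az":0,"jaw":-1},{"tx":0,"ty":0,"tz":0,"ax":0,"ay":0,"az":0,"jaw":-1},{"tx":0,"ty":0,"tz":0,"ax":0,"ay":0,"az":0,"jaw":-1},{"tx":0,"ty":0,"tz":0,"ax":0,"ay":0,"az":0,"jaw":-1}]' 70
```

```text
time: 13.1
ee_pos: [0.4318, -0.2246, 0.0043]
tcp_rot: [180.0, -0.0, 2.7]
wrist_force: [-0.1, 0.1, -0.9]
opening: 0.0001
grasp_force: 0.0
```

Run:
```python
from h import *
t=cam("top");s=cam("side")
a=cv2.resize(t["color"][190:290,300:420,::-1],None,fx=3.3,fy=3.3,interpolation=2);b=cv2.resize(s["color"][150:250,270:390,::-1],None,fx=3.3,fy=3.3,interpolation=2)
cv2.imwrite("pics/g.png",np.hstack([a,b]))
```

```text
(no output)
```

View pics/g.png

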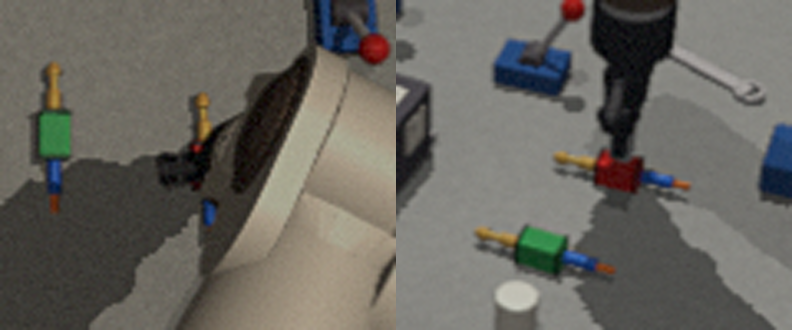

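```bash
python3 - <<'E'
from h import *
t=cam("top");s=cam("side")
for z in (.004,.026,.05,.1): p=[.4318,-.2246,z];print(z,(proj(t,p)[0]-[300,190])*3.3,(proj(s,p)[0]-[270,150])*3.3+[396,0])
E
python3 -m handwheel '[{"tx":0,"ty":0,"tz":-0.03,"ax":0,"ay":0,"az":0,"jaw":-1},{"tx":0,"ty":0,"tz":-0.03,"ax":0,"ay":0,"az":0,"jaw":-1},{"tx":0,"ty":0,"tz":0,"ax":0,"ay":0,"az":0,"jaw":-1},{"tx":0,"ty":0,"tz":0,"ax":0,"ay":0,"az":0,"jaw":-1},{"tx":0,"ty":0,"tz":0,"ax":0,"ay":0,"az":0,"jaw":-1},{"tx":0,"ty":0,"tz":0,"ax":0,"ay":0,"az":0,"jaw":-1},{"tx":0,"ty":0,"tz":0,"ax":0,"ay":0,"az":0,"jaw":-1},{"tx":0,"ty":0,"tz":0,"ax":0,"ay":0,"az":0,"jaw":-1},{"tx":0,"ty":0,"tz":0,"ax":0,"ay":0,"az":0,"jaw":-1},{"tx":0,"ty":0,"tz":0,"ax":0,"ay":0,"az":0,"jaw":-1}]'
python3 - <<'E'
from h import *
t=cam("top");s=cam("side")
o=telemetry.get_obs()["ee_pos"];p,q=proj(t,o)[0],proj(s,o)[0]
out=[]
for c,u in((t,p),(s,q)):
    u0=np.array(u)-[45,45];u0=u0.astype(int);im=c["color"][u0[1]:u0[1]+90,u0[0]:u0[0]+90,::-1].copy()
    im=cv2.resize(im,None,fx=4.4,fy=4.4,interpolation=2);cv2.drawMarker(im,tuple(int(v) for v in (np.array(u)-u0+.5)*4.4),(255,0,255),0,10,1);out.append(im)
cv2.imwrite("pics/g2.png",np.hstack(out))
E
```

```text
0.004 [206.98798288 161.740638  ] [617.53124468 173.2010969 ]
0.026 [211.48605263 161.74202983] [619.29555237 155.05653741]
0.05 [216.57063385 161.74349317] [621.25296175 134.89138207]
0.1 [227.80542928 161.74631229] [625.44393151  91.59243682]
time: 14.55
ee_pos: [0.4317, -0.2245, 0.0641]
tcp_rot: [180.0, -0.0, 2.7]
wrist_force: [0.6, 0.1, 0.6]
opening: 0.0001
grasp_force: 0.0
```

View pics/g2.png

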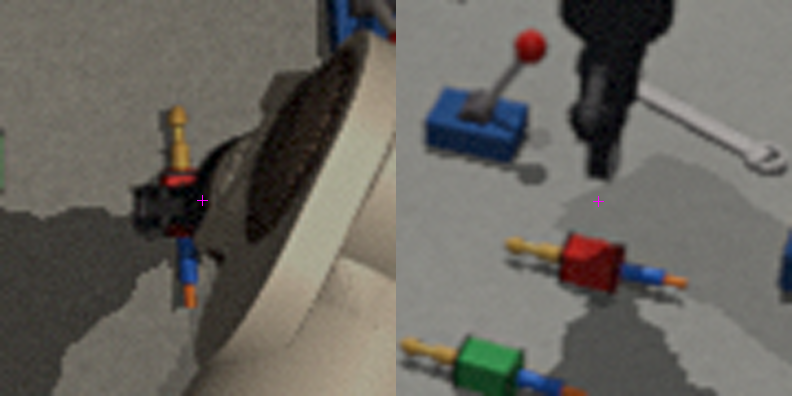

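The shut fingertips stand about 20 mm above the reported TCP. The lever contact and the empty close at 0.004 agree with that. I'll go lower in small steps and watch the force.

```bash
python3 -m handwheel '[{"tx":0,"ty":0,"tz":0,"ax":0,"ay":0,"az":0,"jaw":0.3},{"tx":0,"ty":0,"tz":0,"ax":0,"ay":0,"az":0,"jaw":0.3},{"tx":0,"ty":0,"tz":0,"ax":0,"ay":0,"az":0,"jaw":0.3},{"tx":0,"ty":0,"tz":0,"ax":0,"ay":0,"az":0,"jaw":0.3},{"tx":0,"ty":0,"tz":0.03,"ax":0,"ay":0,"az":0,"jaw":0.3},{"tx":0,"ty":0,"tz":0.03,"ax":0,"ay":0,"az":0,"jaw":0.3},{"tx":0,"ty":0,"tz":0.01,"ax":0,"ay":0,"az":0,"jaw":0.3},{"tx":0,"ty":0,"tz":0.008,"ax":0,"ay":0,"az":0,"jaw":0.3},{"tx":0,"ty":0,"tz":0,"ax":0,"ay":0,"az":0,"jaw":0.3},{"tx":0,"ty":0,"tz":0,"ax":0,"ay":0,"az":0,"jaw":0.3}]'
python3 -m handwheel '[{"tx":0,"ty":0,"tz":0,"ax":0,"ay":0,"az":0,"jaw":-1},{"tx":0,"ty":0,"tz":0,"ax":0,"ay":0,"az":0,"jaw":-1},{"tx":0,"ty":0,"tz":0,"ax":0,"ay":0,"az":0,"jaw":-1},{"tx":0,"ty":0,"tz":0,"ax":0,"ay":0,"az":0,"jaw":-1},{"tx":0,"ty":0,"tz":0,"ax":0,"ay":0,"az":0,"jaw":-1},{"tx":0,"ty":0,"tz":0,"ax":0,"ay":0,"az":0,"jaw":-1},{"tx":0,"ty":0,"tz":0,"ax":0,"ay":0,"az":0,"jaw":-1},{"tx":0,"ty":0,"tz":0,"ax":0,"ay":0,"az":0,"jaw":-1},{"tx":0,"ty":0,"tz":0,"ax":0,"ay":0,"az":0,"jaw":-1},{"tx":0,"ty":0,"tz":0,"ax":0,"ay":0,"az":0,"jaw":-1}]' 40
```

```text
time: 15.9
ee_pos: [0.4322, -0.2248, -0.013]
tcp_rot: [180.0, -0.1, 2.7]
wrist_force: [-0.2, -0.0, -0.1]
opening: 0.0557
grasp_force: 0.0
time: 17.15
ee_pos: [0.4321, -0.2247, -0.0133]
tcp_rot: [180.0, -0.1, 2.7]
wrist_force: [-0.7, 0.5, 5.2]
opening: 0.0248
grasp_force: 40.8
```

```bash
python3 -m handwheel '[{"tx":0,"ty":0,"tz":-0.02,"ax":0,"ay":0,"az":0,"jaw":-1},{"tx":0,"ty":0,"tz":-0.035,"ax":0,"ay":0,"az":0,"jaw":-1},{"tx":0,"ty":0,"tz":-0.035,"ax":0,"ay":0,"az":6.3,"jaw":-1},{"tx":0.0146,"ty":-0.0475,"tz":0,"ax":0,"ay":0,"az":0,"jaw":-1},{"tx":0.0146,"ty":-0.0475,"tz":0,"ax":0,"ay":0,"az":0,"jaw":-1},{"tx":0.0146,"ty":-0.0475,"tz":0,"ax":0,"ay":0,"az":0,"jaw":-1},{"tx":0.0146,"ty":-0.0475,"tz":0,"ax":0,"ay":0,"az":0,"jaw":-1},{"tx":0.0146,"ty":-0.0475,"tz":0,"ax":0,"ay":0,"az":0,"jaw":-1},{"tx":0.0146,"ty":-0.0475,"tz":0,"ax":0,"ay":0,"az":0,"jaw":-1},{"tx":0,"ty":0,"tz":0,"ax":0,"ay":0,"az":0,"jaw":-1}]' 90
python3 -m handwheel '[{"tx":0,"ty":0,"tz":0.03,"ax":0,"ay":0,"az":0,"jaw":-1},{"tx":0,"ty":0,"tz":0.023,"ax":0,"ay":0,"az":0,"jaw":-1},{"tx":0,"ty":0,"tz":0,"ax":0,"ay":0,"az":0,"jaw":-1},{"tx":0,"ty":0,"tz":0,"ax":0,"ay":0,"az":0,"jaw":-1},{"tx":0,"ty":0,"tz":0,"ax":0,"ay":0,"az":0,"jaw":-1},{"tx":0,"ty":0,"tz":0,"ax":0,"ay":0,"az":0,"jaw":-1},{"tx":0,"ty":0,"tz":0,"ax":0,"ay":0,"az":0,"jaw":-1},{"tx":0,"ty":0,"tz":0,"ax":0,"ay":0,"az":0,"jaw":-1},{"tx":0,"ty":0,"tz":0,"ax":0,"ay":0,"az":0,"jaw":-1},{"tx":0,"ty":0,"tz":0,"ax":0,"ay":0,"az":0,"jaw":-1}]'
cat > look.py <<'E'
from h import *
import sys
PORT=dict(red=(.6247,.0488),yellow=(.6202,-.0211),green=(.6158,-.0909)); yaw=np.radians(-3.6); X=np.array([np.cos(yaw),np.sin(yaw),0])
def look(col,name,h=45):
    t=cam("top");s=cam("side");o=telemetry.get_obs()["ee_pos"]+[0,0,.0263];M=np.array([*PORT[col],.05]);out=[]
    for c in(t,s):
        a=proj(c,[o-68*X/1000,o,o+.063*X,M,M+.001*X]);u0=(a[2]-[h,h]).astype(int)
        im=cv2.resize(c["color"][u0[1]:u0[1]+2*h,u0[0]:u0[0]+2*h,::-1],None,fx=396/2/h,fy=396/2/h,interpolation=2)
        for q,k in zip(a,((255,0,255),(255,0,255),(255,255,0),(0,255,255))): cv2.drawMarker(im,tuple(int(v) for v in (q-u0+.5)*396/2/h),k,0,8,1)
        out.append(im)
    cv2.imwrite(f"pics/{name}.png",np.hstack(out))
    print([b[:2] for b in blobs(t,"brass",5)],[b[:2] for b in blobs(s,"brass",5)],[b[:2] for b in blobs(s,col,9)])
if __name__=="__main__": look(sys.argv[1],sys.argv[2])
E
python3 look.py red r1
```

```text
time: 18.4
ee_pos: [0.5353, 0.0125, 0.0762]
tcp_rot: [-178.1, 0.1, 0.3]
wrist_force: [-0.5, -0.5, -0.9]
opening: 0.024
grasp_force: 90.6
time: 19.65
ee_pos: [0.5349, 0.0122, 0.0239]
tcp_rot: [-178.1, 0.0, 0.3]
wrist_force: [-0.1, 0.2, -0.1]
opening: 0.0238
grasp_force: 90.5
[([368.2, 96.1], 12), ([65.0, 102.0], 5), ([68.0, 109.5], 10), ([68.6, 119.4], 9), ([305.6, 146.1], 69), ([71.4, 155.8], 5), ([77.6, 165.9], 66), ([64.0, 169.5], 6), ([57.0, 170.5], 6), ([120.9, 212.4], 291), ([316.4, 216.0], 23), ([195.2, 218.5], 13), ([196.5, 226.6], 34), ([115.2, 225.7], 14), ([155.0, 259.9], 758)] [([462.5, 1.6], 19), ([481.8, 25.9], 1048), ([516.7, 4.3], 40), ([508.9, 16.2], 54), ([519.8, 11.2], 8), ([458.6, 26.4], 81), ([517.4, 16.2], 13), ([468.0, 20.9], 24), ([515.0, 23.7], 26), ([505.4, 24.9], 7), ([504.3, 29.9], 23), ([511.2, 34.2], 19), ([503.1, 46.6], 115), ([503.0, 37.0], 8), ([510.5, 39.2], 6), ([402.0, 42.5], 11), ([233.5, 200.3], 15), ([255.3, 212.1], 7), ([251.8, 217.0], 25), ([299.9, 221.3], 31), ([262.0, 226.0], 39), ([205.1, 295.1], 128), ([197.1, 307.3], 15), ([206.8, 302.8], 6), ([256.8, 309.2], 57), ([272.6, 316.3], 34), ([113.8, 320.0], 5), ([268.0, 318.0], 5), ([63.4, 328.0], 7), ([87.2, 330.3], 6), ([93.7, 328.7], 7), ([73.1, 334.1], 8), ([201.5, 374.7], 741), ([284.9, 376.6], 37), ([39.9, 370.9], 7), ([259.9, 372.5], 10), ([49.1, 373.8], 11), ([265.4, 377.4], 8), ([270.0, 380.0], 6), ([67.0, 380.4], 5), ([87.7, 387.2], 12), ([109.0, 413.0], 7), ([104.4, 418.2], 5)] [([453.8, 12.5], 13), ([323.2, 151.3], 25), ([421.1, 173.5], 68), ([197.1, 200.0], 144), ([231.0, 218.8], 76), ([202.0, 273.6], 137)]
```

View pics/r1.png

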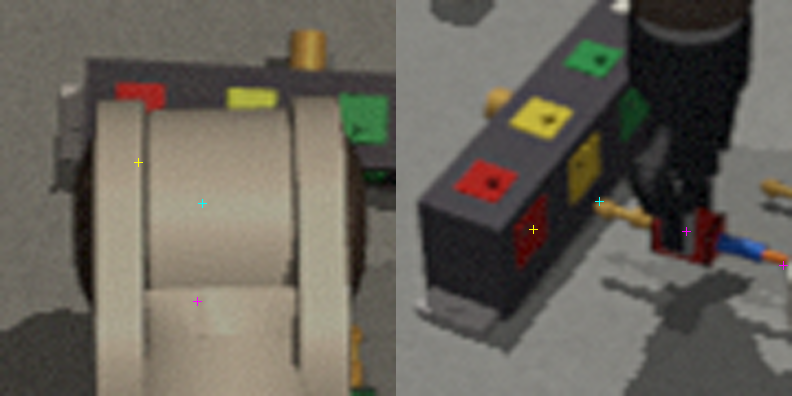

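```bash
cat > d.py <<'E'
import sys,numpy as np
from scipy.spatial.transform import Rotation as R
from workcell import telemetry
def delta(x,y,z,yaw):
    o=telemetry.get_obs();r=R.from_euler("xyz",o["tcp_rot"],degrees=True);g=R.from_euler("xyz",[180,0,yaw],degrees=True)
    rv=(r.inv()*g).as_rotvec(degrees=True)
    d=np.array([x,y,z])-o["ee_pos"]
    print("turn",rv.round(2),"shift(after turn)",g.inv().apply(d).round(4))
if __name__=="__main__": delta(*map(float,sys.argv[1:]))
E
python3 d.py .537 .0544 .0237 -3.6
```

```text
turn [-1.94  0.1   3.85] shift(after turn) [-0.0005 -0.0422  0.0001]
```

```bash
python3 -m handwheel '[{"tx":0,"ty":0,"tz":0,"ax":-1.94,"ay":0.1,"az":3.85,"jaw":-1},{"tx":0,"ty":-0.015,"tz":0,"ax":0,"ay":0,"az":0,"jaw":-1},{"tx":0,"ty":-0.015,"tz":0,"ax":0,"ay":0,"az":0,"jaw":-1},{"tx":0,"ty":-0.0122,"tz":0,"ax":0,"ay":0,"az":0,"jaw":-1},{"tx":0,"ty":0,"tz":0,"ax":0,"ay":0,"az":0,"jaw":-1},{"tx":0,"ty":0,"tz":0,"ax":0,"ay":0,"az":0,"jaw":-1},{"tx":0,"ty":0,"tz":0,"ax":0,"ay":0,"az":0,"jaw":-1},{"tx":0,"ty":0,"tz":0,"ax":0,"ay":0,"az":0,"jaw":-1},{"tx":0,"ty":0,"tz":0,"ax":0,"ay":0,"az":0,"jaw":-1},{"tx":0,"ty":0,"tz":0,"ax":0,"ay":0,"az":0,"jaw":-1}]'; python3 look.py red r2 >/dev/null; python3 d.py .537 .0544 .0237 -3.6
```

```text
time: 21.0
ee_pos: [0.5348, 0.0112, 0.0249]
tcp_rot: [-178.1, 0.0, 0.2]
wrist_force: [0.3, 0.1, -0.7]
opening: 0.0237
grasp_force: 90.5
turn [-1.89  0.08  3.78] shift(after turn) [-0.0005 -0.0432  0.0012]
```

View pics/r2.png

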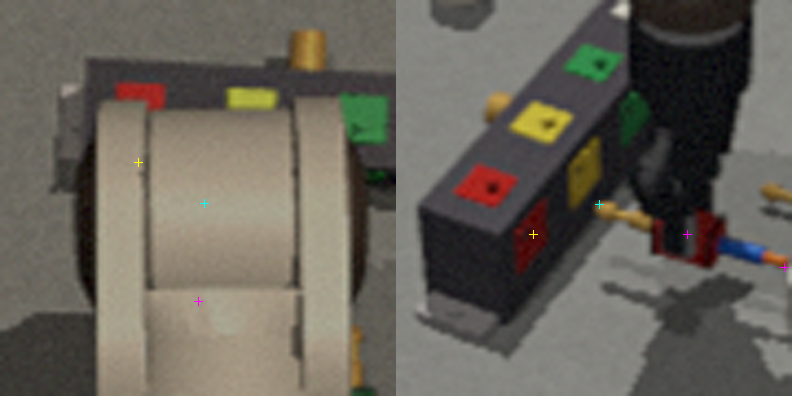

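```bash
python3 -c "
from h import *
print(telemetry.get_obs()['q'].round(2))"
```

```text
[ 1.2000e-01  3.4300e+00 -1.1940e+01  7.4650e+01  1.8900e+00  1.7994e+02]
```

```bash
python3 -m handwheel '[{"tx":0,"ty":0,"tz":0,"ax":-1.9,"ay":0,"az":-1.8,"jaw":-1},{"tx":0.01,"ty":0,"tz":0,"ax":0,"ay":0,"az":0,"jaw":-1},{"tx":0,"ty":0,"tz":0.012,"ax":0,"ay":0,"az":0,"jaw":-1},{"tx":0,"ty":0,"tz":0.012,"ax":0,"ay":0,"az":0,"jaw":-1},{"tx":0,"ty":0,"tz":0.008,"ax":0,"ay":0,"az":0,"jaw":-1},{"tx":0,"ty":0,"tz":0.004,"ax":0,"ay":0,"az":0,"jaw":-1},{"tx":0,"ty":0,"tz":0,"ax":0,"ay":0,"az":0,"jaw":-1},{"tx":0,"ty":0,"tz":0,"ax":0,"ay":0,"az":0,"jaw":-1},{"tx":0,"ty":0,"tz":0,"ax":0,"ay":0,"az":0,"jaw":-1},{"tx":0,"ty":0,"tz":0,"ax":0,"ay":0,"az":0,"jaw":-1}]'
```

```text
time: 22.35
ee_pos: [0.5449, 0.0116, -0.0109]
tcp_rot: [180.0, -0.0, 2.0]
wrist_force: [-0.5, 0.3, -0.7]
opening: 0.0239
grasp_force: 90.5
```

```bash
python3 -m handwheel '[{"tx":0,"ty":0,"tz":0.002,"ax":0,"ay":0,"az":0,"jaw":-1},{"tx":0,"ty":0,"tz":0,"ax":0,"ay":0,"az":0,"jaw":-1},{"tx":0,"ty":0,"tz":0,"ax":0,"ay":0,"az":0,"jaw":0.3},{"tx":0,"ty":0,"tz":0,"ax":0,"ay":0,"az":0,"jaw":0.3},{"tx":0,"ty":0,"tz":0,"ax":0,"ay":0,"az":0,"jaw":0.3},{"tx":0,"ty":0,"tz":0,"ax":0,"ay":0,"az":0,"jaw":0.3},{"tx":0,"ty":0,"tz":-0.03,"ax":0,"ay":0,"az":0,"jaw":0.3},{"tx":0,"ty":0,"tz":-0.04,"ax":0,"ay":0,"az":0,"jaw":0.3},{"tx":0,"ty":0,"tz":0,"ax":0,"ay":0,"az":-10,"jaw":0.3},{"tx":0,"ty":0,"tz":0,"ax":0,"ay":0,"az":-10,"jaw":0.3}]'
python3 -m handwheel '[{"tx":0,"ty":0,"tz":0,"ax":0,"ay":0,"az":-10,"jaw":0.3},{"tx":0,"ty":0,"tz":0,"ax":0,"ay":0,"az":-10,"jaw":0.3},{"tx":0,"ty":0,"tz":0,"ax":0,"ay":0,"az":-10,"jaw":0.3},{"tx":0,"ty":0,"tz":0,"ax":0,"ay":0,"az":-10,"jaw":0.3},{"tx":0,"ty":0,"tz":0,"ax":0,"ay":0,"az":-10,"jaw":0.3},{"tx":0,"ty":0,"tz":0,"ax":0,"ay":0,"az":-10,"jaw":0.3},{"tx":0,"ty":0,"tz":0,"ax":0,"ay":0,"az":-10,"jaw":0.3},{"tx":0,"ty":0,"tz":0,"ax":0,"ay":0,"az":-10,"jaw":0.3},{"tx":0,"ty":0,"tz":0,"ax":0,"ay":0,"az":-10,"jaw":0.3},{"tx":0,"ty":0,"tz":0,"ax":0,"ay":0,"az":-10,"jaw":0.3}]'
python3 -m handwheel '[{"tx":0,"ty":0,"tz":0,"ax":0,"ay":0,"az":-10,"jaw":0.3},{"tx":0,"ty":0,"tz":0,"ax":0,"ay":0,"az":-10,"jaw":0.3},{"tx":0,"ty":0,"tz":0,"ax":0,"ay":0,"az":-10,"jaw":0.3},{"tx":0,"ty":0,"tz":0,"ax":0,"ay":0,"az":-10,"jaw":0.3},{"tx":0,"ty":0,"tz":0,"ax":0,"ay":0,"az":-10,"jaw":0.3},{"tx":0,"ty":0,"tz":0,"ax":0,"ay":0,"az":-10,"jaw":0.3},{"tx":0,"ty":0,"tz":0,"ax":0,"ay":0,"az":0,"jaw":0.3},{"tx":0,"ty":0,"tz":0,"ax":0,"ay":0,"az":0,"jaw":0.3},{"tx":0,"ty":0,"tz":0,"ax":0,"ay":0,"az":0,"jaw":0.3},{"tx":0,"ty":0,"tz":0,"ax":0,"ay":0,"az":0,"jaw":0.3}]'
python3 d.py .5449 .0116 -.0133 182
```

```text
time: 23.6
ee_pos: [0.5451, 0.0117, 0.0575]
tcp_rot: [180.0, -0.1, 22.3]
wrist_force: [-0.5, 0.6, -0.5]
opening: 0.0559
grasp_force: 0.0
time: 24.85
ee_pos: [0.5448, 0.0117, 0.0568]
tcp_rot: [180.0, 0.0, 122.3]
wrist_force: [0.7, -0.0, 0.8]
opening: 0.0552
grasp_force: 0.0
time: 26.1
ee_pos: [0.5448, 0.0117, 0.0569]
tcp_rot: [-180.0, 0.0, -178.1]
wrist_force: [-0.1, 0.6, 0.1]
opening: 0.0553
grasp_force: 0.0
turn [-0.01  0.01 -0.08] shift(after turn) [-0.0001 -0.0001  0.0702]
```

```bash
python3 -m handwheel '[{"tx":0,"ty":0,"tz":0.03,"ax":0,"ay":0,"az":0,"jaw":0.3},{"tx":0,"ty":0,"tz":0.03,"ax":0,"ay":0,"az":0,"jaw":0.3},{"tx":0,"ty":0,"tz":0.01,"ax":0,"ay":0,"az":0,"jaw":0.3},{"tx":0,"ty":0,"tz":0,"ax":0,"ay":0,"az":0,"jaw":0.3},{"tx":0,"ty":0,"tz":0,"ax":0,"ay":0,"az":0,"jaw":-1},{"tx":0,"ty":0,"tz":0,"ax":0,"ay":0,"az":0,"jaw":-1},{"tx":0,"ty":0,"tz":0,"ax":0,"ay":0,"az":0,"jaw":-1},{"tx":0,"ty":0,"tz":0,"ax":0,"ay":0,"az":0,"jaw":-1},{"tx":0,"ty":0,"tz":0,"ax":0,"ay":0,"az":0,"jaw":-1},{"tx":0,"ty":0,"tz":-0.01,"ax":0,"ay":0,"az":0,"jaw":-1}]' 90
python3 -m handwheel '[{"tx":0,"ty":0,"tz":-0.015,"ax":0,"ay":0,"az":0,"jaw":-1},{"tx":0,"ty":0,"tz":-0.0122,"ax":0,"ay":0,"az":0,"jaw":-1},{"tx":0.01,"ty":0,"tz":0,"ax":0,"ay":0,"az":5.6,"jaw":-1},{"tx":0,"ty":0.015,"tz":0,"ax":0,"ay":0,"az":0,"jaw":-1},{"tx":0,"ty":0.015,"tz":0,"ax":0,"ay":0,"az":0,"jaw":-1},{"tx":0,"ty":0.012,"tz":0,"ax":0,"ay":0,"az":0,"jaw":-1},{"tx":0,"ty":0,"tz":0,"ax":0,"ay":0,"az":0,"jaw":-1},{"tx":0,"ty":0,"tz":0,"ax":0,"ay":0,"az":0,"jaw":-1},{"tx":0,"ty":0,"tz":0,"ax":0,"ay":0,"az":0,"jaw":-1},{"tx":0,"ty":0,"tz":0,"ax":0,"ay":0,"az":0,"jaw":-1}]'; python3 d.py .537 .0544 .0237 176.4; python3 look.py red r3 >/dev/null
```

```text
time: 27.35
ee_pos: [0.5445, 0.0116, -0.0029]
tcp_rot: [-180.0, -0.0, -178.0]
wrist_force: [1.2, 0.3, -1.3]
opening: 0.0238
grasp_force: 88.6
time: 28.6
ee_pos: [0.5374, 0.0529, 0.024]
tcp_rot: [-180.0, 0.0, 176.4]
wrist_force: [0.8, 0.5, -1.1]
opening: 0.0238
grasp_force: 88.5
turn [-0.01  0.01 -0.04] shift(after turn) [0.0005 0.0015 0.0003]
```

View pics/r3.png

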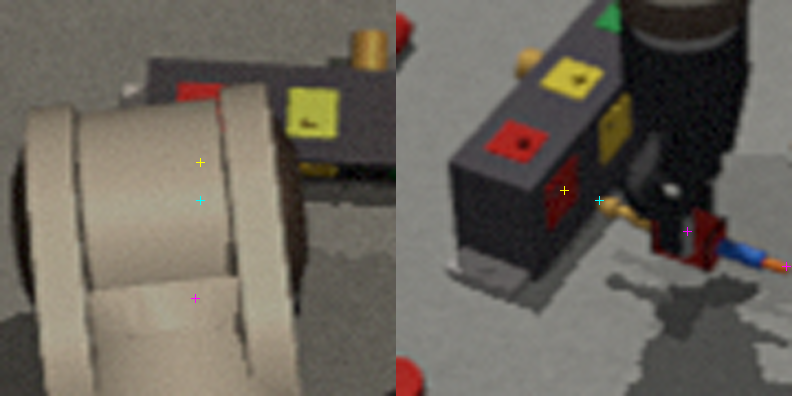

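```bash
python3 -m handwheel '[{"tx":-0.01,"ty":0.0007,"tz":0,"ax":0,"ay":0,"az":0,"jaw":-1},{"tx":-0.01,"ty":0,"tz":0,"ax":0,"ay":0,"az":0,"jaw":-1},{"tx":-0.005,"ty":0,"tz":0,"ax":0,"ay":0,"az":0,"jaw":-1},{"tx":-0.005,"ty":0,"tz":0,"ax":0,"ay":0,"az":0,"jaw":-1},{"tx":-0.005,"ty":0,"tz":0,"ax":0,"ay":0,"az":0,"jaw":-1},{"tx":-0.005,"ty":0,"tz":0,"ax":0,"ay":0,"az":0,"jaw":-1},{"tx":0,"ty":0,"tz":0,"ax":0,"ay":0,"az":0,"jaw":-1},{"tx":0,"ty":0,"tz":0,"ax":0,"ay":0,"az":0,"jaw":-1},{"tx":0,"ty":0,"tz":0,"ax":0,"ay":0,"az":0,"jaw":-1},{"tx":0,"ty":0,"tz":0,"ax":0,"ay":0,"az":0,"jaw":-1}]'; python3 -c "
from h import *
print(telemetry.get_obs()['torque'].round(2))"
```

```text
time: 29.95
ee_pos: [0.5777, 0.0517, 0.0243]
tcp_rot: [180.0, 0.1, 176.4]
wrist_force: [2.7, 4.6, -0.0]
opening: 0.0232
grasp_force: 88.6
[ 0.92 -0.51  0.28]
```

```bash
python3 -m handwheel '[{"tx":-0.003,"ty":0.001,"tz":0,"ax":0,"ay":0,"az":0,"jaw":-1},{"tx":-0.004,"ty":0,"tz":0,"ax":0,"ay":0,"az":0,"jaw":-1},{"tx":-0.004,"ty":0,"tz":0,"ax":0,"ay":0,"az":0,"jaw":-1},{"tx":-0.003,"ty":0,"tz":0,"ax":0,"ay":0,"az":0,"jaw":-1},{"tx":-0.003,"ty":0,"tz":0,"ax":0,"ay":0,"az":0,"jaw":-1},{"tx":-0.003,"ty":0,"tz":0,"ax":0,"ay":0,"az":0,"jaw":-1},{"tx":0,"ty":0,"tz":0,"ax":0,"ay":0,"az":0,"jaw":-1},{"tx":0,"ty":0,"tz":0,"ax":0,"ay":0,"az":0,"jaw":-1},{"tx":0,"ty":0,"tz":0,"ax":0,"ay":0,"az":0,"jaw":-1},{"tx":0,"ty":0,"tz":0,"ax":0,"ay":0,"az":0,"jaw":-1}]'; python3 -c "
from h import *
print(telemetry.get_obs()['torque'].round(2))"
```

```text
time: 31.2
ee_pos: [0.5974, 0.051, 0.0241]
tcp_rot: [-180.0, 0.0, 176.4]
wrist_force: [-3.4, 0.9, 2.5]
opening: 0.024
grasp_force: 89.1
[0.04 0.56 0.02]
```

```bash
python3 -m handwheel '[{"tx":-0.002,"ty":0,"tz":0,"ax":0,"ay":0,"az":0,"jaw":-1},{"tx":-0.002,"ty":0,"tz":0,"ax":0,"ay":0,"az":0,"jaw":-1},{"tx":-0.001,"ty":0,"tz":0,"ax":0,"ay":0,"az":0,"jaw":-1},{"tx":-0.001,"ty":0,"tz":0,"ax":0,"ay":0,"az":0,"jaw":-1},{"tx":0,"ty":0,"tz":0,"ax":0,"ay":0,"az":0,"jaw":-1},{"tx":0,"ty":0,"tz":0,"ax":0,"ay":0,"az":0,"jaw":-1},{"tx":0,"ty":0,"tz":0,"ax":0,"ay":0,"az":0,"jaw":-1},{"tx":0,"ty":0,"tz":0,"ax":0,"ay":0,"az":0,"jaw":-1},{"tx":0,"ty":0,"tz":0,"ax":0,"ay":0,"az":0,"jaw":-1},{"tx":0,"ty":0,"tz":0,"ax":0,"ay":0,"az":0,"jaw":-1}]';python3 -m handwheel '[{"tx":-0.001,"ty":0,"tz":0,"ax":0,"ay":0,"az":0,"jaw":-1},{"tx":-0.001,"ty":0,"tz":0,"ax":0,"ay":0,"az":0,"jaw":-1},{"tx":-0.001,"ty":0,"tz":0,"ax":0,"ay":0,"az":0,"jaw":-1},{"tx":0,"ty":0,"tz":0,"ax":0,"ay":0,"az":0,"jaw":-1},{"tx":0,"ty":0,"tz":0,"ax":0,"ay":0,"az":0,"jaw":-1},{"tx":0,"ty":0,"tz":0,"ax":0,"ay":0,"az":0,"jaw":-1},{"tx":0,"ty":0,"tz":0,"ax":0,"ay":0,"az":0,"jaw":-1},{"tx":0,"ty":0,"tz":0,"ax":0,"ay":0,"az":0,"jaw":-1},{"tx":0,"ty":0,"tz":0,"ax":0,"ay":0,"az":0,"jaw":-1},{"tx":0,"ty":0,"tz":0,"ax":0,"ay":0,"az":0,"jaw":-1}]'
```

```text
time: 32.45
ee_pos: [0.6036, 0.0507, 0.0241]
tcp_rot: [-180.0, 0.0, 176.4]
wrist_force: [1.6, 0.0, 1.6]
opening: 0.0237
grasp_force: 89.0
time: 33.7
ee_pos: [0.6046, 0.0507, 0.0239]
tcp_rot: [-180.0, -0.2, 176.4]
wrist_force: [-9.6, 0.6, 7.9]
opening: 0.0239
grasp_force: 89.6
```

```bash
python3 -m handwheel '[{"tx":-0.002,"ty":0,"tz":0,"ax":0,"ay":0,"az":0,"jaw":-1},{"tx":0,"ty":0,"tz":0,"ax":0,"ay":0,"az":0,"jaw":-1},{"tx":0,"ty":0,"tz":0,"ax":0,"ay":0,"az":0,"jaw":-1},{"tx":0,"ty":0,"tz":0,"ax":0,"ay":0,"az":0,"jaw":-1},{"tx":0,"ty":0,"tz":0,"ax":0,"ay":0,"az":0,"jaw":-1},{"tx":0,"ty":0,"tz":0,"ax":0,"ay":0,"az":0,"jaw":-1},{"tx":0,"ty":0,"tz":0,"ax":0,"ay":0,"az":0,"jaw":-1},{"tx":0,"ty":0,"tz":0,"ax":0,"ay":0,"az":0,"jaw":-1},{"tx":0,"ty":0,"tz":0,"ax":0,"ay":0,"az":0,"jaw":-1},{"tx":0,"ty":0,"tz":0,"ax":0,"ay":0,"az":0,"jaw":-1}]';python3 -m handwheel '[{"tx":0.003,"ty":0,"tz":0,"ax":0,"ay":0,"az":0,"jaw":-1},{"tx":0.003,"ty":0,"tz":0,"ax":0,"ay":0,"az":0,"jaw":-1},{"tx":0.001,"ty":0,"tz":0,"ax":0,"ay":0,"az":0,"jaw":-1},{"tx":0,"ty":0,"tz":0,"ax":0,"ay":0,"az":0,"jaw":-1},{"tx":0,"ty":0,"tz":0,"ax":0,"ay":0,"az":0,"jaw":-1},{"tx":0,"ty":0,"tz":0,"ax":0,"ay":0,"az":0,"jaw":-1},{"tx":0,"ty":0,"tz":0,"ax":0,"ay":0,"az":0,"jaw":-1},{"tx":0,"ty":0,"tz":0,"ax":0,"ay":0,"az":0,"jaw":-1},{"tx":0,"ty":0,"tz":0,"ax":0,"ay":0,"az":0,"jaw":-1},{"tx":0,"ty":0,"tz":0,"ax":0,"ay":0,"az":0,"jaw":-1}]'
```

```text
time: 34.95
ee_pos: [0.6047, 0.0507, 0.0238]
tcp_rot: [-180.0, -0.4, 176.4]
wrist_force: [-19.7, 1.2, 12.8]
opening: 0.0238
grasp_force: 90.3
time: 36.2
ee_pos: [0.6022, 0.0509, 0.0242]
tcp_rot: [180.0, 0.1, 176.4]
wrist_force: [4.8, 0.4, 1.0]
opening: 0.0237
grasp_force: 88.8
```

```bash
python3 -m handwheel '[{"tx":0.002,"ty":0,"tz":0,"ax":0,"ay":0,"az":0,"jaw":-1},{"tx":0.001,"ty":0,"tz":0,"ax":0,"ay":0,"az":0,"jaw":-1},{"tx":0,"ty":0,"tz":0,"ax":0,"ay":0,"az":0,"jaw":-1},{"tx":0,"ty":0,"tz":0,"ax":0,"ay":0,"az":0,"jaw":-1},{"tx":0,"ty":0,"tz":0,"ax":0,"ay":0,"az":0,"jaw":-1},{"tx":0,"ty":0,"tz":0,"ax":0,"ay":0,"az":0,"jaw":-1},{"tx":0,"ty":0,"tz":0,"ax":0,"ay":0,"az":0,"jaw":-1},{"tx":0,"ty":0,"tz":0,"ax":0,"ay":0,"az":0,"jaw":-1},{"tx":0,"ty":0,"tz":0,"ax":0,"ay":0,"az":0,"jaw":-1},{"tx":0,"ty":0,"tz":0,"ax":0,"ay":0,"az":0,"jaw":-1}]'
```

```text
time: 37.45
ee_pos: [0.6014, 0.0509, 0.0246]
tcp_rot: [180.0, 0.3, 176.4]
wrist_force: [15.1, -0.5, -3.4]
opening: 0.0238
grasp_force: 88.5
```

```bash
python3 -m handwheel '[{"tx":-0.003,"ty":0,"tz":0,"ax":0,"ay":0,"az":0,"jaw":-1},{"tx":-0.002,"ty":0,"tz":0,"ax":0,"ay":0,"az":0,"jaw":-1},{"tx":0,"ty":0,"tz":0,"ax":0,"ay":0,"az":0,"jaw":0},{"tx":0,"ty":0,"tz":0,"ax":0,"ay":0,"az":0,"jaw":0},{"tx":0,"ty":0,"tz":0,"ax":0,"ay":0,"az":0,"jaw":0},{"tx":0,"ty":0,"tz":-0.02,"ax":0,"ay":0,"az":0,"jaw":0},{"tx":0,"ty":0,"tz":-0.04,"ax":0,"ay":0,"az":0,"jaw":0},{"tx":0,"ty":0,"tz":-0.04,"ax":0,"ay":0,"az":0,"jaw":0},{"tx":0.04,"ty":0,"tz":0,"ax":0,"ay":0,"az":0,"jaw":0},{"tx":0.04,"ty":0,"tz":0,"ax":0,"ay":0,"az":0,"jaw":0}]'
python3 - <<'E'
from h import *
t=cam("top");s=cam("side")
for k in("red","yellow","green","brass"):
    print(k,[b[:2] for b in blobs(t,k,10) if 180<b[0][0]<380 and b[0][1]>130],[b[:2] for b in blobs(s,k,10) if 190<b[0][0]<380 and b[0][1]>150])
E
python3 d.py .459 -.087 .06 180
```

```text
time: 38.7
ee_pos: [0.5229, 0.0559, 0.1243]
tcp_rot: [-180.0, 0.0, 176.4]
wrist_force: [-0.8, 0.6, 0.2]
opening: 0.0424
grasp_force: 0.0
red [] [([323.2, 151.3], 25), ([197.1, 200.1], 146), ([230.8, 219.0], 78), ([248.6, 231.1], 104), ([202.0, 273.6], 137)]
yellow [([292.3, 160.3], 106)] [([243.5, 204.4], 73), ([253.7, 214.9], 35), ([272.4, 311.1], 143)]
green [([318.0, 161.7], 111), ([316.0, 230.1], 115)] [([255.5, 190.9], 63), ([312.9, 225.1], 130)]
brass [([305.6, 146.1], 68), ([315.7, 216.0], 41), ([196.1, 223.3], 43), ([198.1, 237.4], 112)] [([233.6, 200.4], 17), ([252.2, 217.1], 28), ([300.4, 221.4], 28), ([205.2, 294.5], 135), ([257.1, 309.3], 56), ([267.5, 316.6], 15), ([274.9, 318.6], 11), ([201.2, 374.7], 735), ([261.7, 374.3], 18)]
turn [-0.01 -0.03 -3.6 ] shift(after turn) [ 0.0617 -0.1429  0.0644]
```

```bash
python3 -m handwheel '[{"tx":0,"ty":0,"tz":0,"ax":0,"ay":0,"az":-3.6,"jaw":0.3},{"tx":0.0123,"ty":-0.0286,"tz":0,"ax":0,"ay":0,"az":0,"jaw":0.3},{"tx":0.0123,"ty":-0.0286,"tz":0,"ax":0,"ay":0,"az":0,"jaw":0.3},{"tx":0.0123,"ty":-0.0286,"tz":0,"ax":0,"ay":0,"az":0,"jaw":0.3},{"tx":0.0123,"ty":-0.0286,"tz":0,"ax":0,"ay":0,"az":0,"jaw":0.3},{"tx":0.0123,"ty":-0.0286,"tz":0.02,"ax":0,"ay":0,"az":0,"jaw":0.3},{"tx":0,"ty":0,"tz":0.025,"ax":0,"ay":0,"az":0,"jaw":0.3},{"tx":0,"ty":0,"tz":0.02,"ax":0,"ay":0,"az":0,"jaw":0.3},{"tx":0,"ty":0,"tz":0,"ax":0,"ay":0,"az":0,"jaw":0.3},{"tx":0,"ty":0,"tz":0,"ax":0,"ay":0,"az":0,"jaw":0.3}]' 50; python3 d.py .459 -.087 -.0133 180
```

```text
time: 40.05
ee_pos: [0.4626, -0.0872, 0.0599]
tcp_rot: [-180.0, 0.1, 180.0]
wrist_force: [0.1, -1.0, 0.4]
opening: 0.0556
grasp_force: 0.0
turn [-0.02  0.07 -0.01] shift(after turn) [0.0036 0.0002 0.0732]
```

```bash
python3 -m handwheel '[{"tx":0.0036,"ty":0,"tz":0.03,"ax":0,"ay":0,"az":0,"jaw":0.3},{"tx":0,"ty":0,"tz":0.03,"ax":0,"ay":0,"az":0,"jaw":0.3},{"tx":0,"ty":0,"tz":0.013,"ax":0,"ay":0,"az":0,"jaw":0.3},{"tx":0,"ty":0,"tz":0,"ax":0,"ay":0,"az":0,"jaw":0.3},{"tx":0,"ty":0,"tz":0,"ax":0,"ay":0,"az":0,"jaw":-1},{"tx":0,"ty":0,"tz":0,"ax":0,"ay":0,"az":0,"jaw":-1},{"tx":0,"ty":0,"tz":0,"ax":0,"ay":0,"az":0,"jaw":-1},{"tx":0,"ty":0,"tz":0,"ax":0,"ay":0,"az":0,"jaw":-1},{"tx":0,"ty":0,"tz":0,"ax":0,"ay":0,"az":0,"jaw":-1},{"tx":0,"ty":0,"tz":0,"ax":0,"ay":0,"az":0,"jaw":-1}]' 90; python3 d.py .530 -.0848 .024 176.4
```

```text
time: 41.3
ee_pos: [0.4595, -0.0874, -0.0123]
tcp_rot: [-180.0, 0.2, 180.0]
wrist_force: [-1.0, 0.4, 6.4]
opening: 0.0239
grasp_force: 89.1
turn [-0.03  0.16  3.58] shift(after turn) [-0.0702  0.007  -0.0363]
```

```bash
python3 -m handwheel '[{"tx":0,"ty":0,"tz":-0.02,"ax":0,"ay":0,"az":0,"jaw":-1},{"tx":0,"ty":0,"tz":-0.017,"ax":0,"ay":0,"az":3.58,"jaw":-1},{"tx":-0.014,"ty":0.0014,"tz":0,"ax":0,"ay":0,"az":0,"jaw":-1},{"tx":-0.014,"ty":0.0014,"tz":0,"ax":0,"ay":0,"az":0,"jaw":-1},{"tx":-0.014,"ty":0.0014,"tz":0,"ax":0,"ay":0,"az":0,"jaw":-1},{"tx":-0.014,"ty":0.0014,"tz":0,"ax":0,"ay":0,"az":0,"jaw":-1},{"tx":-0.014,"ty":0.0014,"tz":0,"ax":0,"ay":0,"az":0,"jaw":-1},{"tx":0,"ty":0,"tz":0,"ax":0,"ay":0,"az":0,"jaw":-1},{"tx":0,"ty":0,"tz":0,"ax":0,"ay":0,"az":0,"jaw":-1},{"tx":0,"ty":0,"tz":0,"ax":0,"ay":0,"az":0,"jaw":-1}]'; python3 d.py .530 -.0848 .0245 176.4
```

```text
time: 42.55
ee_pos: [0.5284, -0.0846, 0.0232]
tcp_rot: [-180.0, 0.0, 176.4]
wrist_force: [-0.4, 1.0, -0.9]
opening: 0.0239
grasp_force: 88.4
turn [-0.01  0.01 -0.01] shift(after turn) [-0.0016 -0.0001 -0.0013]
```

Aligned with the green port. Insert 47 mm, check the side force, then continue.

```bash
python3 -m handwheel '[{"tx":-0.012,"ty":0,"tz":-0.001,"ax":0,"ay":0,"az":0,"jaw":-1},{"tx":-0.01,"ty":0,"tz":0,"ax":0,"ay":0,"az":0,"jaw":-1},{"tx":-0.005,"ty":0,"tz":0,"ax":0,"ay":0,"az":0,"jaw":-1},{"tx":-0.005,"ty":0,"tz":0,"ax":0,"ay":0,"az":0,"jaw":-1},{"tx":-0.005,"ty":0,"tz":0,"ax":0,"ay":0,"az":0,"jaw":-1},{"tx":-0.005,"ty":0,"tz":0,"ax":0,"ay":0,"az":0,"jaw":-1},{"tx":0,"ty":0,"tz":0,"ax":0,"ay":0,"az":0,"jaw":-1},{"tx":0,"ty":0,"tz":0,"ax":0,"ay":0,"az":0,"jaw":-1},{"tx":0,"ty":0,"tz":0,"ax":0,"ay":0,"az":0,"jaw":-1},{"tx":0,"ty":0,"tz":0,"ax":0,"ay":0,"az":0,"jaw":-1}]'; python3 d.py .5951 -.0889 .0245 176.4
```

```text
time: 43.8
ee_pos: [0.5706, -0.0872, 0.0242]
tcp_rot: [-180.0, 0.0, 176.4]
wrist_force: [0.0, -0.2, -0.8]
opening: 0.0237
grasp_force: 88.4
turn [-0.01  0.02  0.  ] shift(after turn) [-0.0246 -0.0001 -0.0003]
```

```bash
python3 -m handwheel '[{"tx":-0.004,"ty":0,"tz":0,"ax":0,"ay":0,"az":0,"jaw":-1},{"tx":-0.004,"ty":0,"tz":0,"ax":0,"ay":0,"az":0,"jaw":-1},{"tx":-0.004,"ty":0,"tz":0,"ax":0,"ay":0,"az":0,"jaw":-1},{"tx":-0.003,"ty":0,"tz":0,"ax":0,"ay":0,"az":0,"jaw":-1},{"tx":-0.003,"ty":0,"tz":0,"ax":0,"ay":0,"az":0,"jaw":-1},{"tx":-0.003,"ty":0,"tz":0,"ax":0,"ay":0,"az":0,"jaw":-1},{"tx":-0.003,"ty":0,"tz":0,"ax":0,"ay":0,"az":0,"jaw":-1},{"tx":0,"ty":0,"tz":0,"ax":0,"ay":0,"az":0,"jaw":-1},{"tx":0,"ty":0,"tz":0,"ax":0,"ay":0,"az":0,"jaw":-1},{"tx":0,"ty":0,"tz":0,"ax":0,"ay":0,"az":0,"jaw":-1}]'; python3 -m handwheel '[{"tx":-0.001,"ty":0,"tz":0,"ax":0,"ay":0,"az":0,"jaw":-1},{"tx":-0.001,"ty":0,"tz":0,"ax":0,"ay":0,"az":0,"jaw":-1},{"tx":-0.001,"ty":0,"tz":0,"ax":0,"ay":0,"az":0,"jaw":-1},{"tx":-0.001,"ty":0,"tz":0,"ax":0,"ay":0,"az":0,"jaw":-1},{"tx":0,"ty":0,"tz":0,"ax":0,"ay":0,"az":0,"jaw":-1},{"tx":0,"ty":0,"tz":0,"ax":0,"ay":0,"az":0,"jaw":-1},{"tx":0,"ty":0,"tz":0,"ax":0,"ay":0,"az":0,"jaw":-1},{"tx":0,"ty":0,"tz":0,"ax":0,"ay":0,"az":0,"jaw":-1},{"tx":0,"ty":0,"tz":0,"ax":0,"ay":0,"az":0,"jaw":-1},{"tx":0,"ty":0,"tz":0,"ax":0,"ay":0,"az":0,"jaw":-1}]'
```

```text
time: 45.05
ee_pos: [0.5939, -0.0887, 0.0238]
tcp_rot: [-180.0, -0.1, 176.4]
wrist_force: [-5.7, 0.2, 0.4]
opening: 0.0236
grasp_force: 88.5
time: 46.3
ee_pos: [0.594, -0.0887, 0.0234]
tcp_rot: [-180.0, -0.5, 176.4]
wrist_force: [-25.3, 1.6, 9.9]
opening: 0.0239
grasp_force: 89.6
```

```bash
python3 -m handwheel '[{"tx":0.003,"ty":0,"tz":0,"ax":0,"ay":0,"az":0,"jaw":-1},{"tx":0.003,"ty":0,"tz":0,"ax":0,"ay":0,"az":0,"jaw":-1},{"tx":0.003,"ty":0,"tz":0,"ax":0,"ay":0,"az":0,"jaw":-1},{"tx":0.002,"ty":0,"tz":0,"ax":0,"ay":0,"az":0,"jaw":-1},{"tx":0,"ty":0,"tz":0,"ax":0,"ay":0,"az":0,"jaw":-1},{"tx":0,"ty":0,"tz":0,"ax":0,"ay":0,"az":0,"jaw":-1},{"tx":0,"ty":0,"tz":0,"ax":0,"ay":0,"az":0,"jaw":-1},{"tx":0,"ty":0,"tz":0,"ax":0,"ay":0,"az":0,"jaw":-1},{"tx":0,"ty":0,"tz":0,"ax":0,"ay":0,"az":0,"jaw":-1},{"tx":0,"ty":0,"tz":0,"ax":0,"ay":0,"az":0,"jaw":-1}]'
```

```text
time: 47.55
ee_pos: [0.5912, -0.0885, 0.0253]
tcp_rot: [-180.0, 0.4, 176.4]
wrist_force: [13.7, -1.4, -3.6]
opening: 0.0233
grasp_force: 88.5
```

```bash
python3 -m handwheel '[{"tx":-0.004,"ty":0,"tz":0,"ax":0,"ay":0,"az":0,"jaw":-1},{"tx":-0.003,"ty":0,"tz":0,"ax":0,"ay":0,"az":0,"jaw":-1},{"tx":0,"ty":0,"tz":0,"ax":0,"ay":0,"az":0,"jaw":0},{"tx":0,"ty":0,"tz":0,"ax":0,"ay":0,"az":0,"jaw":0},{"tx":0,"ty":0,"tz":0,"ax":0,"ay":0,"az":0,"jaw":0},{"tx":0,"ty":0,"tz":-0.02,"ax":0,"ay":0,"az":0,"jaw":0},{"tx":0,"ty":0,"tz":-0.04,"ax":0,"ay":0,"az":0,"jaw":0},{"tx":0,"ty":0,"tz":-0.04,"ax":0,"ay":0,"az":0,"jaw":0},{"tx":0.04,"ty":0,"tz":0,"ax":0,"ay":0,"az":0,"jaw":0},{"tx":0.04,"ty":0,"tz":0,"ax":0,"ay":0,"az":0,"jaw":0}]'
python3 - <<'E'
from h import *
t=cam("top");s=cam("side")
for k in("yellow","brass","blue"):
    print(k,[b[:2] for b in blobs(t,k,10) if 180<b[0][0]<300 and b[0][1]>130],[b[:2] for b in blobs(s,k,10) if 190<b[0][0]<380 and b[0][1]>150])
E
python3 d.py .4415 .249 .06 191.8
```

```text
time: 48.8
ee_pos: [0.5142, -0.0837, 0.1245]
tcp_rot: [-180.0, 0.1, 176.4]
wrist_force: [-0.2, 0.9, 0.6]
opening: 0.0427
grasp_force: 0.0
yellow [([292.4, 160.3], 103), ([198.3, 237.5], 119)] [([243.8, 204.4], 72), ([253.4, 215.1], 40), ([272.7, 310.6], 164)]
brass [([289.7, 172.5], 11), ([196.1, 224.3], 48)] [([233.6, 200.2], 16), ([252.6, 216.5], 11), ([204.8, 294.8], 134), ([200.2, 304.6], 20), ([257.3, 309.2], 57), ([272.4, 316.4], 38), ([201.1, 374.3], 721), ([282.9, 379.0], 20), ([267.6, 378.7], 10), ([209.1, 389.6], 19)]
blue [([266.2, 192.3], 34), ([201.2, 249.9], 32)] [([255.2, 150.8], 378), ([315.0, 171.8], 129), ([281.9, 209.5], 26), ([259.6, 238.8], 30), ([287.3, 314.3], 47)]
turn [-1.000e-02 -1.000e-02 -1.541e+01] shift(after turn) [0.0011 0.3399 0.0646]
```

```bash
python3 -m handwheel '[{"tx":0,"ty":0,"tz":0,"ax":0,"ay":0,"az":-7.7,"jaw":0.3},{"tx":0,"ty":0,"tz":0,"ax":0,"ay":0,"az":-7.7,"jaw":0.3},{"tx":0,"ty":0.0425,"tz":0,"ax":0,"ay":0,"az":0,"jaw":0.3},{"tx":0,"ty":0.0425,"tz":0,"ax":0,"ay":0,"az":0,"jaw":0.3},{"tx":0,"ty":0.0425,"tz":0,"ax":0,"ay":0,"az":0,"jaw":0.3},{"tx":0,"ty":0.0425,"tz":0,"ax":0,"ay":0,"az":0,"jaw":0.3},{"tx":0,"ty":0.0425,"tz":0,"ax":0,"ay":0,"az":0,"jaw":0.3},{"tx":0,"ty":0.0425,"tz":0,"ax":0,"ay":0,"az":0,"jaw":0.3},{"tx":0,"ty":0.0425,"tz":0,"ax":0,"ay":0,"az":0,"jaw":0.3},{"tx":0,"ty":0.0425,"tz":0,"ax":0,"ay":0,"az":0,"jaw":0.3}]' 50
python3 -m handwheel '[{"tx":0,"ty":0,"tz":0.03,"ax":0,"ay":0,"az":0,"jaw":0.3},{"tx":0,"ty":0,"tz":0.03,"ax":0,"ay":0,"az":0,"jaw":0.3},{"tx":0,"ty":0,"tz":0,"ax":0,"ay":0,"az":0,"jaw":0.3},{"tx":0,"ty":0,"tz":0,"ax":0,"ay":0,"az":0,"jaw":0.3},{"tx":0,"ty":0,"tz":0,"ax":0,"ay":0,"az":0,"jaw":0.3},{"tx":0,"ty":0,"tz":0,"ax":0,"ay":0,"az":0,"jaw":0.3},{"tx":0,"ty":0,"tz":0,"ax":0,"ay":0,"az":0,"jaw":0.3},{"tx":0,"ty":0,"tz":0,"ax":0,"ay":0,"az":0,"jaw":0.3},{"tx":0,"ty":0,"tz":0,"ax":0,"ay":0,"az":0,"jaw":0.3},{"tx":0,"ty":0,"tz":0,"ax":0,"ay":0,"az":0,"jaw":0.3}]'
python3 d.py .4415 .249 -.0133 191.8;python3 - <<'E'
from h import *
t=cam("top");s=cam("side")
for k in("yellow","brass"):
    print(k,[b[:2] for b in blobs(t,k,10) if 180<b[0][0]<300 and b[0][1]>190],[b[:2] for b in blobs(s,k,10) if 220<b[0][0]<380 and b[0][1]>280])
E
```

```text
time: 50.15
ee_pos: [0.4453, 0.2508, 0.1242]
tcp_rot: [180.0, 0.1, -168.2]
wrist_force: [0.6, 0.1, -0.9]
opening: 0.0553
grasp_force: 0.0
time: 51.4
ee_pos: [0.4452, 0.2491, 0.064]
tcp_rot: [-180.0, 0.0, -168.2]
wrist_force: [-0.6, 0.2, 0.3]
opening: 0.0555
grasp_force: 0.0
turn [-0.02  0.01  0.  ] shift(after turn) [0.0036 0.0007 0.0773]
yellow [] [([271.8, 311.1], 132)]
brass [([195.0, 218.6], 14), ([196.3, 224.6], 18), ([200.2, 241.8], 12)] [([274.3, 306.7], 15), ([256.9, 309.3], 56), ([271.4, 315.7], 41), ([263.3, 351.4], 18), ([273.6, 354.1], 14), ([282.5, 353.3], 10), ([291.0, 355.9], 11), ([287.1, 361.3], 14), ([293.4, 361.4], 11), ([259.3, 368.6], 28), ([270.8, 369.1], 12), ([285.4, 371.2], 11), ([272.8, 373.7], 11), ([289.4, 374.9], 16), ([269.4, 378.7], 31)]
```

```bash
python3 -m handwheel '[{"tx":0.0036,"ty":0.0007,"tz":0.03,"ax":0,"ay":0,"az":0,"jaw":0.3},{"tx":0,"ty":0,"tz":0.03,"ax":0,"ay":0,"az":0,"jaw":0.3},{"tx":0,"ty":0,"tz":0.017,"ax":0,"ay":0,"az":0,"jaw":0.3},{"tx":0,"ty":0,"tz":0,"ax":0,"ay":0,"az":0,"jaw":0.3},{"tx":0,"ty":0,"tz":0,"ax":0,"ay":0,"az":0,"jaw":-1},{"tx":0,"ty":0,"tz":0,"ax":0,"ay":0,"az":0,"jaw":-1},{"tx":0,"ty":0,"tz":0,"ax":0,"ay":0,"az":0,"jaw":-1},{"tx":0,"ty":0,"tz":0,"ax":0,"ay":0,"az":0,"jaw":-1},{"tx":0,"ty":0,"tz":0,"ax":0,"ay":0,"az":0,"jaw":-1},{"tx":0,"ty":0,"tz":0,"ax":0,"ay":0,"az":0,"jaw":-1}]' 90; python3 d.py .534 -.0149 .085 176.4
```

```text
time: 52.75
ee_pos: [0.4425, 0.2495, -0.0114]
tcp_rot: [180.0, 0.2, -168.2]
wrist_force: [-0.7, -0.5, 6.8]
opening: 0.0241
grasp_force: 89.3
turn [ 0.05  0.15 15.4 ] shift(after turn) [-0.1079 -0.2582 -0.0964]
```

```bash
python3 -m handwheel '[{"tx":0,"ty":0,"tz":-0.026,"ax":0,"ay":0,"az":0,"jaw":-1},{"tx":0,"ty":0,"tz":-0.035,"ax":0,"ay":0,"az":0,"jaw":-1},{"tx":0,"ty":0,"tz":-0.035,"ax":0,"ay":0,"az":7.7,"jaw":-1},{"tx":0,"ty":0,"tz":0,"ax":0,"ay":0,"az":7.7,"jaw":-1},{"tx":-0.018,"ty":-0.043,"tz":0,"ax":0,"ay":0,"az":0,"jaw":-1},{"tx":-0.018,"ty":-0.043,"tz":0,"ax":0,"ay":0,"az":0,"jaw":-1},{"tx":-0.018,"ty":-0.043,"tz":0,"ax":0,"ay":0,"az":0,"jaw":-1},{"tx":-0.018,"ty":-0.043,"tz":0,"ax":0,"ay":0,"az":0,"jaw":-1},{"tx":-0.018,"ty":-0.043,"tz":0,"ax":0,"ay":0,"az":0,"jaw":-1},{"tx":-0.018,"ty":-0.043,"tz":0,"ax":0,"ay":0,"az":0,"jaw":-1}]';python3 -m handwheel '[{"tx":0,"ty":0,"tz":0,"ax":0,"ay":0,"az":0,"jaw":-1},{"tx":0,"ty":0,"tz":0,"ax":0,"ay":0,"az":0,"jaw":-1},{"tx":0,"ty":0,"tz":0,"ax":0,"ay":0,"az":0,"jaw":-1},{"tx":0,"ty":0,"tz":0,"ax":0,"ay":0,"az":0,"jaw":-1},{"tx":0,"ty":0,"tz":0,"ax":0,"ay":0,"az":0,"jaw":-1},{"tx":0,"ty":0,"tz":0,"ax":0,"ay":0,"az":0,"jaw":-1},{"tx":0,"ty":0,"tz":0,"ax":0,"ay":0,"az":0,"jaw":-1},{"tx":0,"ty":0,"tz":0,"ax":0,"ay":0,"az":0,"jaw":-1},{"tx":0,"ty":0,"tz":0,"ax":0,"ay":0,"az":0,"jaw":-1},{"tx":0,"ty":0,"tz":0,"ax":0,"ay":0,"az":0,"jaw":-1}]'; python3 d.py .543 -.0155 .0245 176.4
```

```text
time: 54.0
ee_pos: [0.5337, -0.0167, 0.0837]
tcp_rot: [-180.0, 0.1, 176.4]
wrist_force: [0.5, 0.6, -0.6]
opening: 0.0237
grasp_force: 88.7
time: 55.25
ee_pos: [0.5331, -0.0153, 0.083]
tcp_rot: [-180.0, 0.0, 176.4]
wrist_force: [-0.5, -0.4, -0.4]
opening: 0.0239
grasp_force: 88.7
turn [-0.01  0.01 -0.  ] shift(after turn) [-0.0099  0.0004  0.0585]
```

```bash
python3 -m handwheel '[{"tx":-0.0099,"ty":0.0004,"tz":0.02,"ax":0,"ay":0,"az":0,"jaw":-1},{"tx":0,"ty":0,"tz":0.02,"ax":0,"ay":0,"az":0,"jaw":-1},{"tx":0,"ty":0,"tz":0.0185,"ax":0,"ay":0,"az":0,"jaw":-1},{"tx":0,"ty":0,"tz":0,"ax":0,"ay":0,"az":0,"jaw":-1},{"tx":0,"ty":0,"tz":0,"ax":0,"ay":0,"az":0,"jaw":-1},{"tx":-0.008,"ty":0,"tz":0,"ax":0,"ay":0,"az":0,"jaw":-1},{"tx":-0.008,"ty":0,"tz":0,"ax":0,"ay":0,"az":0,"jaw":-1},{"tx":0,"ty":0,"tz":0,"ax":0,"ay":0,"az":0,"jaw":-1},{"tx":0,"ty":0,"tz":0,"ax":0,"ay":0,"az":0,"jaw":-1},{"tx":0,"ty":0,"tz":0,"ax":0,"ay":0,"az":0,"jaw":-1}]'; python3 d.py .5996 -.0191 .0245 176.4
```

```text
time: 56.5
ee_pos: [0.5588, -0.0164, 0.0245]
tcp_rot: [-180.0, 0.0, 176.4]
wrist_force: [-0.2, -0.1, -0.8]
opening: 0.0238
grasp_force: 88.7
turn [-0.01  0.    0.  ] shift(after turn) [-0.0408 -0.0001  0.    ]
```

```bash
python3 -m handwheel '[{"tx":-0.004,"ty":0,"tz":0,"ax":0,"ay":0,"az":0,"jaw":-1},{"tx":-0.004,"ty":0,"tz":0,"ax":0,"ay":0,"az":0,"jaw":-1},{"tx":-0.004,"ty":0,"tz":0,"ax":0,"ay":0,"az":0,"jaw":-1},{"tx":-0.004,"ty":0,"tz":0,"ax":0,"ay":0,"az":0,"jaw":-1},{"tx":-0.004,"ty":0,"tz":0,"ax":0,"ay":0,"az":0,"jaw":-1},{"tx":0,"ty":0,"tz":0,"ax":0,"ay":0,"az":0,"jaw":-1},{"tx":0,"ty":0,"tz":0,"ax":0,"ay":0,"az":0,"jaw":-1},{"tx":0,"ty":0,"tz":0,"ax":0,"ay":0,"az":0,"jaw":-1},{"tx":0,"ty":0,"tz":0,"ax":0,"ay":0,"az":0,"jaw":-1},{"tx":0,"ty":0,"tz":0,"ax":0,"ay":0,"az":0,"jaw":-1}]'; python3 -m handwheel '[{"tx":-0.004,"ty":0,"tz":0,"ax":0,"ay":0,"az":0,"jaw":-1},{"tx":-0.004,"ty":0,"tz":0,"ax":0,"ay":0,"az":0,"jaw":-1},{"tx":-0.003,"ty":0,"tz":0,"ax":0,"ay":0,"az":0,"jaw":-1},{"tx":-0.003,"ty":0,"tz":0,"ax":0,"ay":0,"az":0,"jaw":-1},{"tx":-0.003,"ty":0,"tz":0,"ax":0,"ay":0,"az":0,"jaw":-1},{"tx":-0.002,"ty":0,"tz":0,"ax":0,"ay":0,"az":0,"jaw":-1},{"tx":0,"ty":0,"tz":0,"ax":0,"ay":0,"az":0,"jaw":-1},{"tx":0,"ty":0,"tz":0,"ax":0,"ay":0,"az":0,"jaw":-1},{"tx":0,"ty":0,"tz":0,"ax":0,"ay":0,"az":0,"jaw":-1},{"tx":0,"ty":0,"tz":0,"ax":0,"ay":0,"az":0,"jaw":-1}]'
```

```text
time: 57.75
ee_pos: [0.579, -0.0177, 0.0246]
tcp_rot: [-180.0, 0.0, 176.4]
wrist_force: [-0.3, 0.3, -0.4]
opening: 0.0236
grasp_force: 88.8
time: 59.0
ee_pos: [0.598, -0.0189, 0.0247]
tcp_rot: [-180.0, 0.0, 176.4]
wrist_force: [-0.1, -0.5, -0.2]
opening: 0.0237
grasp_force: 88.9
```

```bash
python3 -m handwheel '[{"tx":-0.0015,"ty":0,"tz":0,"ax":0,"ay":0,"az":0,"jaw":-1},{"tx":-0.0015,"ty":0,"tz":0,"ax":0,"ay":0,"az":0,"jaw":-1},{"tx":-0.0015,"ty":0,"tz":0,"ax":0,"ay":0,"az":0,"jaw":-1},{"tx":-0.001,"ty":0,"tz":0,"ax":0,"ay":0,"az":0,"jaw":-1},{"tx":0,"ty":0,"tz":0,"ax":0,"ay":0,"az":0,"jaw":-1},{"tx":0,"ty":0,"tz":0,"ax":0,"ay":0,"az":0,"jaw":-1},{"tx":0,"ty":0,"tz":0,"ax":0,"ay":0,"az":0,"jaw":-1},{"tx":0,"ty":0,"tz":0,"ax":0,"ay":0,"az":0,"jaw":-1},{"tx":0,"ty":0,"tz":0,"ax":0,"ay":0,"az":0,"jaw":-1},{"tx":0,"ty":0,"tz":0,"ax":0,"ay":0,"az":0,"jaw":-1}]'; python3 -m handwheel '[{"tx":0.003,"ty":0,"tz":0,"ax":0,"ay":0,"az":0,"jaw":-1},{"tx":0.003,"ty":0,"tz":0,"ax":0,"ay":0,"az":0,"jaw":-1},{"tx":0.003,"ty":0,"tz":0,"ax":0,"ay":0,"az":0,"jaw":-1},{"tx":0.001,"ty":0,"tz":0,"ax":0,"ay":0,"az":0,"jaw":-1},{"tx":0,"ty":0,"tz":0,"ax":0,"ay":0,"az":0,"jaw":-1},{"tx":0,"ty":0,"tz":0,"ax":0,"ay":0,"az":0,"jaw":-1},{"tx":0,"ty":0,"tz":0,"ax":0,"ay":0,"az":0,"jaw":-1},{"tx":0,"ty":0,"tz":0,"ax":0,"ay":0,"az":0,"jaw":-1},{"tx":0,"ty":0,"tz":0,"ax":0,"ay":0,"az":0,"jaw":-1},{"tx":0,"ty":0,"tz":0,"ax":0,"ay":0,"az":0,"jaw":-1}]'
```

```text
time: 60.25
ee_pos: [0.5989, -0.0189, 0.024]
tcp_rot: [-180.0, -0.5, 176.4]
wrist_force: [-22.8, 1.0, 10.3]
opening: 0.0237
grasp_force: 90.2
time: 61.5
ee_pos: [0.596, -0.0188, 0.0251]
tcp_rot: [-180.0, 0.3, 176.4]
wrist_force: [12.4, -1.0, -3.1]
opening: 0.0237
grasp_force: 88.5
```

```bash
python3 -m handwheel '[{"tx":-0.004,"ty":0,"tz":0,"ax":0,"ay":0,"az":0,"jaw":-1},{"tx":-0.002,"ty":0,"tz":0,"ax":0,"ay":0,"az":0,"jaw":-1},{"tx":0,"ty":0,"tz":0,"ax":0,"ay":0,"az":0,"jaw":-0.1},{"tx":0,"ty":0,"tz":0,"ax":0,"ay":0,"az":0,"jaw":-0.1},{"tx":0,"ty":0,"tz":0,"ax":0,"ay":0,"az":0,"jaw":-0.1},{"tx":0,"ty":0,"tz":-0.02,"ax":0,"ay":0,"az":0,"jaw":-0.1},{"tx":0,"ty":0,"tz":-0.04,"ax":0,"ay":0,"az":0,"jaw":-0.1},{"tx":0,"ty":0,"tz":-0.045,"ax":0,"ay":0,"az":0,"jaw":-0.1},{"tx":0.04,"ty":0,"tz":0,"ax":0,"ay":0,"az":0,"jaw":-0.1},{"tx":0.04,"ty":0,"tz":0,"ax":0,"ay":0,"az":0,"jaw":-0.1}]'
python3 -m handwheel '[{"tx":0.03,"ty":-0.03,"tz":0,"ax":0,"ay":0,"az":-10,"jaw":0.4},{"tx":0,"ty":0,"tz":0,"ax":0,"ay":0,"az":10,"jaw":0.4},{"tx":0,"ty":-0.04,"tz":0,"ax":0,"ay":0,"az":0,"jaw":0.4},{"tx":0,"ty":-0.04,"tz":0,"ax":0,"ay":0,"az":0,"jaw":0.4},{"tx":0,"ty":-0.04,"tz":0,"ax":0,"ay":0,"az":0,"jaw":0.4},{"tx":0,"ty":-0.04,"tz":0,"ax":0,"ay":0,"az":0,"jaw":0.4},{"tx":0,"ty":-0.04,"tz":0,"ax":0,"ay":0,"az":0,"jaw":0.4},{"tx":0,"ty":-0.04,"tz":0,"ax":0,"ay":0,"az":0,"jaw":0.4},{"tx":0,"ty":-0.04,"tz":0,"ax":0,"ay":0,"az":0,"jaw":0.4},{"tx":0,"ty":0,"tz":0,"ax":0,"ay":0,"az":0,"jaw":0.4}]'
python3 - <<'E'
from h import *
t=cam("top");s=cam("side")
cv2.imwrite("pics/f1.png",np.hstack([cv2.resize(t["color"][130:270,80:420,::-1],(400,165),interpolation=2).copy() if 0 else cv2.resize(t["color"][120:330,180:390,::-1],(400,400),interpolation=2),cv2.resize(s["color"][110:270,200:360,::-1],(400,400),interpolation=2)]))
E
```

```text
time: 62.75
ee_pos: [0.5191, -0.0139, 0.13]
tcp_rot: [-180.0, 0.1, 176.4]
wrist_force: [0.3, -0.1, 1.1]
opening: 0.0386
grasp_force: 0.0
time: 64.0
ee_pos: [0.4696, -0.3236, 0.1292]
tcp_rot: [-180.0, -0.0, 176.2]
wrist_force: [0.1, 0.3, 0.0]
opening: 0.06
grasp_force: 0.0
```

View pics/f1.png

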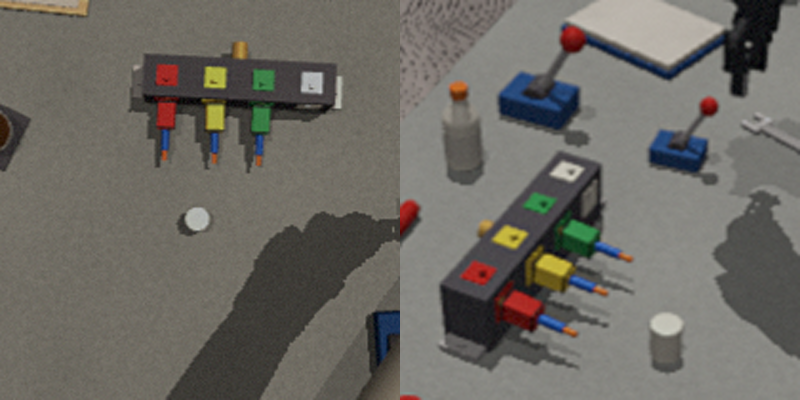

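All three lances are seated in their own ports and each held against a pull. No white lance is on the table. Next: air on.

```bash
python3 -m handwheel '[{"tx":0,"ty":0,"tz":0,"ax":0,"ay":0,"az":10.6,"jaw":0.4},{"tx":0,"ty":0,"tz":0,"ax":0,"ay":0,"az":10.6,"jaw":0.4},{"tx":0,"ty":0,"tz":0,"ax":0,"ay":0,"az":10.6,"jaw":0.4},{"tx":0,"ty":0,"tz":0,"ax":0,"ay":0,"az":10.6,"jaw":0.4},{"tx":0,"ty":0,"tz":0,"ax":0,"ay":0,"az":10.6,"jaw":0.4},{"tx":0,"ty":0,"tz":0,"ax":0,"ay":0,"az":10.6,"jaw":0.4},{"tx":0,"ty":0,"tz":0,"ax":0,"ay":0,"az":10.6,"jaw":0.4},{"tx":0,"ty":0,"tz":0,"ax":0,"ay":0,"az":10.6,"jaw":0.4},{"tx":0,"ty":0,"tz":0,"ax":0,"ay":0,"az":1.4,"jaw":0.4},{"tx":0,"ty":0,"tz":0,"ax":0,"ay":0,"az":0,"jaw":0.4}]'; python3 d.py .521 -.3465 .0635 90
```

```text
time: 65.35
ee_pos: [0.4704, -0.3209, 0.1298]
tcp_rot: [180.0, 0.0, 90.4]
wrist_force: [0.6, -0.1, -0.5]
opening: 0.0598
grasp_force: 0.0
turn [0.03 0.01 0.44] shift(after turn) [-0.0256  0.0506  0.0663]
```

```bash
python3 -m handwheel '[{"tx":-0.013,"ty":0.025,"tz":0,"ax":0,"ay":0,"az":0,"jaw":0.4},{"tx":-0.0126,"ty":0.0256,"tz":0,"ax":0,"ay":0,"az":0,"jaw":0.4},{"tx":0,"ty":0,"tz":0,"ax":0,"ay":0,"az":0,"jaw":0.4},{"tx":0,"ty":0,"tz":0.033,"ax":0,"ay":0,"az":0,"jaw":0.4},{"tx":0,"ty":0,"tz":0.033,"ax":0,"ay":0,"az":0,"jaw":0.4},{"tx":0,"ty":0,"tz":0,"ax":0,"ay":0,"az":0,"jaw":0.4},{"tx":0,"ty":0,"tz":0,"ax":0,"ay":0,"az":0,"jaw":0.4},{"tx":0,"ty":0.015,"tz":0,"ax":0,"ay":0,"az":0,"jaw":0.4},{"tx":0,"ty":0.015,"tz":0,"ax":0,"ay":0,"az":0,"jaw":0.4},{"tx":0,"ty":0,"tz":0,"ax":0,"ay":0,"az":0,"jaw":0.4}]'
python3 -m handwheel '[{"tx":0,"ty":0.015,"tz":0,"ax":0,"ay":0,"az":0,"jaw":0.4},{"tx":0,"ty":0.015,"tz":0,"ax":0,"ay":0,"az":0,"jaw":0.4},{"tx":0,"ty":0.012,"tz":0,"ax":0,"ay":0,"az":0,"jaw":0.4},{"tx":0,"ty":0.012,"tz":0,"ax":0,"ay":0,"az":0,"jaw":0.4},{"tx":0,"ty":0.006,"tz":0,"ax":0,"ay":0,"az":0,"jaw":0.4},{"tx":0,"ty":0.004,"tz":0,"ax":0,"ay":0,"az":0,"jaw":0.4},{"tx":0,"ty":0,"tz":0,"ax":0,"ay":0,"az":0,"jaw":0.4},{"tx":0,"ty":0,"tz":0,"ax":0,"ay":0,"az":0,"jaw":0.4},{"tx":0,"ty":0,"tz":0,"ax":0,"ay":0,"az":0,"jaw":0.4},{"tx":0,"ty":0,"tz":0,"ax":0,"ay":0,"az":0,"jaw":0.4}]'
```

```text
time: 66.6
ee_pos: [0.5525, -0.3468, 0.0644]
tcp_rot: [179.9, 0.1, 90.3]
wrist_force: [-1.2, 0.3, -0.3]
opening: 0.0602
grasp_force: 0.0
time: 67.85
ee_pos: [0.6148, -0.3466, 0.0638]
tcp_rot: [180.0, 0.0, 90.2]
wrist_force: [0.2, 0.4, -0.4]
opening: 0.0595
grasp_force: 0.0
```

Not yet at the stop; push until the force rises.

```bash
python3 -m handwheel '[{"tx":0,"ty":0.003,"tz":0,"ax":0,"ay":0,"az":0,"jaw":0.4},{"tx":0,"ty":0.003,"tz":0,"ax":0,"ay":0,"az":0,"jaw":0.4},{"tx":0,"ty":0.002,"tz":0,"ax":0,"ay":0,"az":0,"jaw":0.4},{"tx":0,"ty":0,"tz":0,"ax":0,"ay":0,"az":0,"jaw":0.4},{"tx":0,"ty":0,"tz":0,"ax":0,"ay":0,"az":0,"jaw":0.4},{"tx":0,"ty":0,"tz":0,"ax":0,"ay":0,"az":0,"jaw":0.4},{"tx":0,"ty":0,"tz":0,"ax":0,"ay":0,"az":0,"jaw":0.4},{"tx":0,"ty":0,"tz":0,"ax":0,"ay":0,"az":0,"jaw":0.4},{"tx":0,"ty":0,"tz":0,"ax":0,"ay":0,"az":0,"jaw":0.4},{"tx":0,"ty":0,"tz":0,"ax":0,"ay":0,"az":0,"jaw":0.4}]'
```

```text
time: 69.1
ee_pos: [0.6196, -0.3466, 0.0632]
tcp_rot: [-179.6, -0.0, 90.1]
wrist_force: [-18.2, 0.6, 5.1]
opening: 0.0597
grasp_force: 8.2
```

```bash
python3 -m handwheel '[{"tx":0,"ty":-0.014,"tz":0,"ax":0,"ay":0,"az":0,"jaw":0.4},{"tx":0,"ty":-0.006,"tz":0,"ax":0,"ay":0,"az":0,"jaw":0.4},{"tx":0,"ty":0,"tz":-0.04,"ax":0,"ay":0,"az":0,"jaw":0.4},{"tx":0,"ty":0,"tz":-0.05,"ax":0,"ay":0,"az":0,"jaw":0.4},{"tx":0,"ty":0,"tz":-0.05,"ax":0,"ay":0,"az":0,"jaw":-1},{"tx":0,"ty":0,"tz":-0.05,"ax":0,"ay":0,"az":0,"jaw":-1},{"tx":0.05,"ty":0,"tz":0,"ax":0,"ay":0,"az":0,"jaw":-1},{"tx":0.05,"ty":0,"tz":0,"ax":0,"ay":0,"az":0,"jaw":-1},{"tx":0.05,"ty":0,"tz":0,"ax":0,"ay":0,"az":0,"jaw":-1},{"tx":0.05,"ty":0,"tz":0,"ax":0,"ay":0,"az":0,"jaw":-1}]' 40
python3 - <<'E'
from h import *
t=cam("top");s=cam("side")
print([b[:2] for b in blobs(t,"red",10) if 395<b[0][0]<420],[b[:2] for b in blobs(s,"red",10) if 290<b[0][0]<330])
print([b for b in blobs(t,"red",10) if b[0][0]<200],[b for b in blobs(s,"red",10) if b[0][1]>260])
cv2.imwrite("pics/c1.png",np.hstack([cv2.resize(t["color"][150:220,130:200,::-1],(400,400),interpolation=2),cv2.resize(s["color"][255:325,170:240,::-1],(400,400),interpolation=2)]))
for P in ([.583,.3195,.165],[.583,.3195,.05]): print(proj(t,P)[0]-[130,150],proj(s,P)[0]-[170,255])
E
```

```text
time: 70.35
ee_pos: [0.6023, -0.1449, 0.2538]
tcp_rot: [179.9, 0.0, 90.2]
wrist_force: [0.5, -0.0, 0.2]
opening: -0.0001
grasp_force: 0.0
[([402.1, 326.6], 105)] [([300.5, 146.6], 22)]
[([160.8, 182.4], 135, [155, 176, 13, 13])] [([202.0, 273.6], 138, [195, 268, 15, 12])]
[30.77961032 32.25637085] [33.08405658 16.85496788]
[41.63733948 37.31742719] [37.61383671 49.48010897]
```

View pics/c1.png

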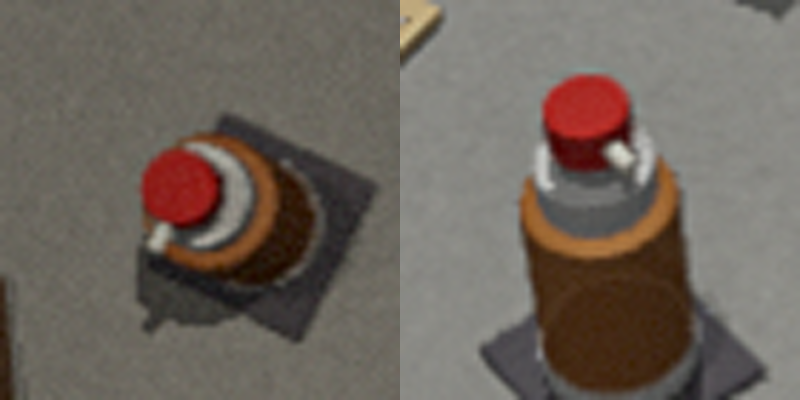

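The cap's top face is centred at about (181,187) and (587,105) in the crop, which agrees with (0.583, 0.3195). The lever ball is back at its air-on pixel. Now over the oiler.

```bash
python3 -m handwheel '[{"tx":0.05,"ty":-0.0025,"tz":0,"ax":0,"ay":0,"az":0,"jaw":-1},{"tx":0.05,"ty":-0.0025,"tz":0,"ax":0,"ay":0,"az":0,"jaw":-1},{"tx":0.05,"ty":-0.0025,"tz":0,"ax":0,"ay":0,"az":0,"jaw":-1},{"tx":0.05,"ty":-0.0025,"tz":0,"ax":0,"ay":0,"az":0,"jaw":-1},{"tx":0.05,"ty":-0.0025,"tz":0,"ax":0,"ay":0,"az":0,"jaw":-1},{"tx":0.05,"ty":-0.0025,"tz":0,"ax":0,"ay":0,"az":0,"jaw":-1},{"tx":0.05,"ty":-0.0025,"tz":0,"ax":0,"ay":0,"az":0,"jaw":-1},{"tx":0.05,"ty":-0.0025,"tz":0,"ax":0,"ay":0,"az":0,"jaw":-1},{"tx":0.045,"ty":0,"tz":0,"ax":0,"ay":0,"az":0,"jaw":-1},{"tx":0,"ty":0,"tz":0,"ax":0,"ay":0,"az":0,"jaw":-1}]'; python3 d.py .583 .3195 .165 90
```

```text
time: 71.7
ee_pos: [0.5804, 0.3012, 0.2524]
tcp_rot: [-180.0, 0.0, 90.4]
wrist_force: [0.1, -0.3, 0.1]
opening: 0.0003
grasp_force: 0.0
turn [-0.03  0.01  0.39] shift(after turn) [0.0183 0.0026 0.0874]
```

```bash
python3 -m handwheel '[{"tx":0.0183,"ty":0.0026,"tz":0,"ax":0,"ay":0,"az":0,"jaw":-1},{"tx":0,"ty":0,"tz":0.03,"ax":0,"ay":0,"az":0,"jaw":-1},{"tx":0,"ty":0,"tz":0.03,"ax":0,"ay":0,"az":0,"jaw":-1},{"tx":0,"ty":0,"tz":0.02,"ax":0,"ay":0,"az":0,"jaw":-1},{"tx":0,"ty":0,"tz":0,"ax":0,"ay":0,"az":0,"jaw":-1},{"tx":0,"ty":0,"tz":0,"ax":0,"ay":0,"az":0,"jaw":-1},{"tx":0,"ty":0,"tz":0,"ax":0,"ay":0,"az":0,"jaw":-1},{"tx":0,"ty":0,"tz":0,"ax":0,"ay":0,"az":0,"jaw":-1},{"tx":0,"ty":0,"tz":0,"ax":0,"ay":0,"az":0,"jaw":-1},{"tx":0,"ty":0,"tz":0,"ax":0,"ay":0,"az":0,"jaw":-1}]'
python3 - <<'E'
from h import *
t=cam("top");s=cam("side")
cv2.imwrite("pics/c2.png",cv2.resize(s["color"][235:325,160:250,::-1],(450,450),interpolation=2))
E
```

```text
time: 72.95
ee_pos: [0.5831, 0.3167, 0.1736]
tcp_rot: [180.0, 0.0, 90.2]
wrist_force: [-0.1, 0.2, -0.2]
opening: 0.0001
grasp_force: 0.0
```

View pics/c2.png

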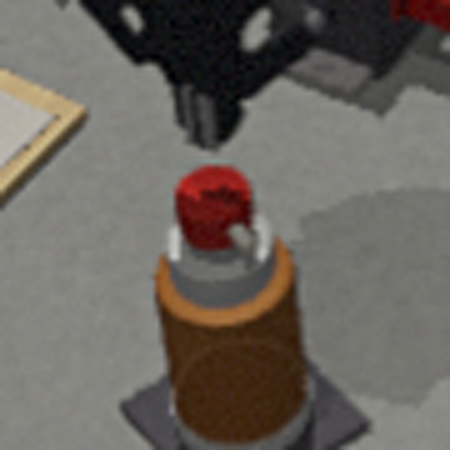

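```bash
python3 -m handwheel '[{"tx":0.0025,"ty":0,"tz":0.014,"ax":0,"ay":0,"az":0,"jaw":-1},{"tx":0,"ty":0,"tz":0.01,"ax":0,"ay":0,"az":0,"jaw":-1},{"tx":0,"ty":0,"tz":0,"ax":0,"ay":0,"az":0,"jaw":-1},{"tx":0,"ty":0,"tz":0.003,"ax":0,"ay":0,"az":0,"jaw":-1},{"tx":0,"ty":0,"tz":0.003,"ax":0,"ay":0,"az":0,"jaw":-1},{"tx":0,"ty":0,"tz":0.003,"ax":0,"ay":0,"az":0,"jaw":-1},{"tx":0,"ty":0,"tz":0.003,"ax":0,"ay":0,"az":0,"jaw":-1},{"tx":0,"ty":0,"tz":0.002,"ax":0,"ay":0,"az":0,"jaw":-1},{"tx":0,"ty":0,"tz":0,"ax":0,"ay":0,"az":0,"jaw":-1},{"tx":0,"ty":0,"tz":0,"ax":0,"ay":0,"az":0,"jaw":-1}]'
```

```text
time: 74.3
ee_pos: [0.5833, 0.3192, 0.1361]
tcp_rot: [179.9, -0.0, 90.2]
wrist_force: [-2.0, -1.3, 5.3]
opening: -0.0
grasp_force: 2.7
```

Near the bottom (5.3 N); press a little further to the stop, then release and lift.

```bash
python3 -m handwheel '[{"tx":0,"ty":0,"tz":0.002,"ax":0,"ay":0,"az":0,"jaw":-1},{"tx":0,"ty":0,"tz":0.002,"ax":0,"ay":0,"az":0,"jaw":-1},{"tx":0,"ty":0,"tz":0,"ax":0,"ay":0,"az":0,"jaw":-1},{"tx":0,"ty":0,"tz":0,"ax":0,"ay":0,"az":0,"jaw":-1},{"tx":0,"ty":0,"tz":0,"ax":0,"ay":0,"az":0,"jaw":-1},{"tx":0,"ty":0,"tz":0,"ax":0,"ay":0,"az":0,"jaw":-1},{"tx":0,"ty":0,"tz":0,"ax":0,"ay":0,"az":0,"jaw":-1},{"tx":0,"ty":0,"tz":0,"ax":0,"ay":0,"az":0,"jaw":-1},{"tx":0,"ty":0,"tz":0,"ax":0,"ay":0,"az":0,"jaw":-1},{"tx":0,"ty":0,"tz":0,"ax":0,"ay":0,"az":0,"jaw":-1}]'
```

```text
time: 75.55
ee_pos: [0.5835, 0.3193, 0.1352]
tcp_rot: [179.8, -0.1, 90.2]
wrist_force: [-5.1, -3.7, 20.6]
opening: 0.0003
grasp_force: 10.5
```

Bottomed at 20 N, so the cap is fully down. Release straight up.

```bash
python3 -m handwheel '[{"tx":0,"ty":0,"tz":-0.03,"ax":0,"ay":0,"az":0,"jaw":-1},{"tx":0,"ty":0,"tz":-0.04,"ax":0,"ay":0,"az":0,"jaw":-1},{"tx":0,"ty":0,"tz":-0.04,"ax":0,"ay":0,"az":0,"jaw":-1},{"tx":0,"ty":-0.04,"tz":0,"ax":0,"ay":0,"az":0,"jaw":-1},{"tx":0,"ty":-0.04,"tz":0,"ax":0,"ay":0,"az":0,"jaw":-1},{"tx":0,"ty":-0.04,"tz":0,"ax":0,"ay":0,"az":0,"jaw":-1},{"tx":0,"ty":0,"tz":0,"ax":0,"ay":0,"az":0,"jaw":-1},{"tx":0,"ty":0,"tz":0,"ax":0,"ay":0,"az":0,"jaw":-1},{"tx":0,"ty":0,"tz":0,"ax":0,"ay":0,"az":0,"jaw":-1},{"tx":0,"ty":0,"tz":0,"ax":0,"ay":0,"az":0,"jaw":-1}]'
python3 - <<'E'
from h import *
s=cam("side")
print([b[:2] for b in blobs(s,"red",10) if 190<b[0][0]<330 and b[0][1]>120])
cv2.imwrite("pics/f2.png",cv2.resize(s["color"][90:400,130:460,::-1],(639,600),interpolation=2))
E
```

```text
time: 76.8
ee_pos: [0.4637, 0.3187, 0.241]
tcp_rot: [-180.0, 0.0, 90.2]
wrist_force: [-0.1, -0.0, 0.7]
opening: 0.0003
grasp_force: 0.0
[([300.5, 146.6], 22), ([197.2, 200.0], 143), ([202.0, 273.5], 136)]
```

View pics/f2.png

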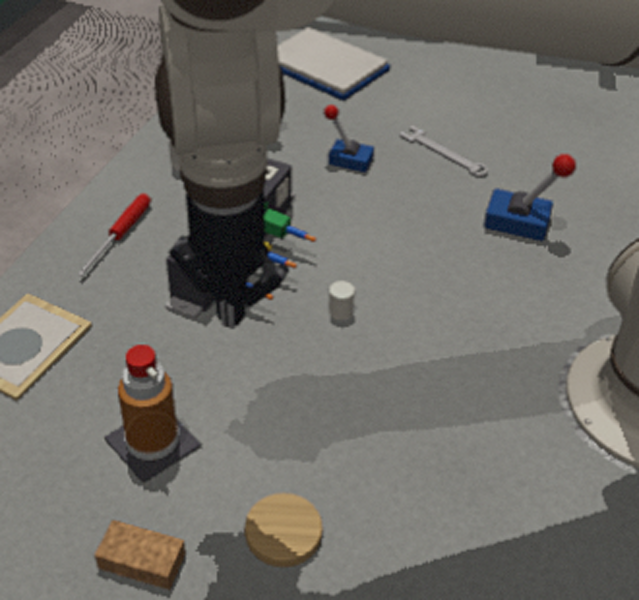

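The cap is back up (side px 202,273.5, as at the start), the lever is on, the lances are in place and the bystanders are untouched. Handing in.

```bash
python3 -c "
from workcell import workorder
print(workorder.job_done())"
```

```text
the job is handed in; nothing more can be done
None
```

The job is handed in: air shut off, red, green and yellow lances locked in their ports (no white lance on the table), air back on, and the oiler cap pressed fully once and released, at about 77 s.

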